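# Charge the warming bath

### The job

Get the warming bath ready: first lay every tube that stands on the bench on its side in the bath's V cradles, one to a cradle, centred on it. Then turn the dispenser's cap until its narrow slot lies squarely along the pouring edge (the side towards the cradles) and tip the dispenser right over by its side lever, so that all the small balls run out into the bath while the large ball stays inside. Swing the dispenser fully back upright, leave the tubes in their cradles, and do not disturb the jar, the grey box or the timer.

Things in the scene. Friction and masses are not known exactly. Their poses are not given: they have to be found in the camera images.
- bath: Fixed warming bath: open tray 220 (x) by 420 mm (y), walls 5 mm thick, 30 mm high, inner floor 4 mm up. Origin: centre of its underside, on the bench; x axis points away from the robot (within 0.15 rad). Three V cradles in the -y half; at y = +130 mm the dispenser hangs between two posts (34 mm wide, 150 mm tall, outer faces at x = +-98 mm).
- drum (a joint): Tilt of the dispenser about its level pivot (parallel to bath x), rad. 0 = upright, at its stop (start); grows as its cap tips towards the cradles (bath -y); stop at 2.2. Friction 0.5 N m: stays where left. At about 2.1 (mouth down) the contents run out of the slot at the pouring edge and drop about 60 mm into the bath; one caught behind the large ball is freed by rocking back past level (1.0) and over.
- drum_mid (a point): Middle of the dispenser's chamber, on the pivot axis, 135 mm above the bench. Chamber: a box 90 (bath x) by 120 (bath y) by 66 mm high inside, its top decked over except for the 54 mm along its cradle side, the pouring edge. At drum = 0 its axes are the bath's.
- lever_bar (a point): Middle of the black round grip bar (12 mm diameter, 70 mm long, parallel to bath x) of the tipping lever, 155 mm from drum_mid along bath -x. Swings with the dispenser at 90 mm from the pivot axis: at drum = 0 the lever leans 0.52 rad from vertical to bath +y, at 0.52 it is straight up, at 2.09 level to bath -y. Its arm, an 11 mm rod, is 35 mm from here at the bar's far (+x) end.
- cap (a joint): Turn of the round perforated cap on the dispenser, rad, counter-clockwise from above positive, range -0.25 to 3.5, no stop or click at the working position, friction 0.06 N m. At 0 the wide slot (50 by 92 mm) is at the pouring edge; at 3.14 the narrow slot (32 by 92 mm, on the opposite side) is there, long side parallel to the edge. Starts at 0.25 to 1.5.
- cap_grip (a point): On the cap's axis at the height to grip, 194 mm above the bench: 17 mm above the steel cap plate (164 mm diameter), 13 mm below the top of its black grip bar (60 mm long, 12 wide, 30 high). The bar runs along this point's x axis, parallel to the slots and, with the cap at 0 or 3.14, to the pivot. The point's y axis points to the narrow slot.
- cradle1 (a point): Cradle 1 (farthest from the dispenser): where the centre of a tube lying in this V cradle belongs, 41 mm above the bench. The V is 70 mm long, parallel to the bath's x axis; its two 45-degree plates touch it 11 mm to either side and 11 mm below this point, reach up to 9 mm below it, and are 37 mm wide overall, so 25 mm of the tube overhangs at each end. Cradles are 72 mm apart, tube either way round.
- cradle2 (a point): Cradle 2 (the middle one): where the centre of a tube lying in this V cradle belongs, 41 mm above the bench. The V is 70 mm long, parallel to the bath's x axis; its two 45-degree plates touch it 11 mm to either side and 11 mm below this point, reach up to 9 mm below it, and are 37 mm wide overall, so 25 mm of the tube overhangs at each end. Cradles are 72 mm apart, tube either way round.
- cradle3 (a point): Cradle 3 (next to the dispenser): where the centre of a tube lying in this V cradle belongs, 41 mm above the bench. The V is 70 mm long, parallel to the bath's x axis; its two 45-degree plates touch it 11 mm to either side and 11 mm below this point, reach up to 9 mm below it, and are 37 mm wide overall, so 25 mm of the tube overhangs at each end. Cradles are 72 mm apart, tube either way round.
- tube1: Free-standing capped plastic tube, a plain cylinder 32 mm diameter, 120 mm long, white with a blue cap (top 22 mm), 45 to 90 g, standing upright on the bench at the robot's right (-y) at the start. Origin: its centre; z axis along it towards the cap. Two or three tubes are present.
- tube2: Free-standing capped plastic tube, a plain cylinder 32 mm diameter, 120 mm long, white with a blue cap (top 22 mm), 45 to 90 g, standing upright on the bench at the robot's right (-y) at the start. Origin: its centre; z axis along it towards the cap. Two or three tubes are present.
- tube3: Free-standing capped plastic tube, a plain cylinder 32 mm diameter, 120 mm long, white with a blue cap (top 22 mm), 45 to 90 g, standing upright on the bench at the robot's right (-y) at the start. Origin: its centre; z axis along it towards the cap. Two or three tubes are present.
- ball1: Small glossy hollow white ball (slippery, rolls freely), 22 mm diameter, 12 g, origin at its centre; in the dispenser at the start. Four to six are present. Passes either slot.
- ball2: Small glossy hollow white ball (slippery, rolls freely), 22 mm diameter, 12 g, origin at its centre; in the dispenser at the start. Four to six are present. Passes either slot.
- ball3: Small glossy hollow white ball (slippery, rolls freely), 22 mm diameter, 12 g, origin at its centre; in the dispenser at the start. Four to six are present. Passes either slot.
- ball4: Small glossy hollow white ball (slippery, rolls freely), 22 mm diameter, 12 g, origin at its centre; in the dispenser at the start. Four to six are present. Passes either slot.
- ball5: Small glossy hollow white ball (slippery, rolls freely), 22 mm diameter, 12 g, origin at its centre; in the dispenser at the start. Four to six are present. Passes either slot.
- ball6: Small glossy hollow white ball (slippery, rolls freely), 22 mm diameter, 12 g, origin at its centre; in the dispenser at the start. Four to six are present. Passes either slot.
- big_ball: Large white ball, 38 mm diameter, 35 g, origin at its centre; in the dispenser. Passes the wide slot, not the narrow one.
- jar: Bystander: amber glass jar 64 mm diameter, 110 mm tall, origin under its centre, to the left of the bath.
- tip_box: Bystander: grey box 120 by 85 by 66 mm, origin under its centre, to the left of the bath.
- timer: Bystander: small white timer 70 by 60 by 22 mm, origin under its centre, between the robot and the bath.

How it is judged:
On the way, in this order (a step that is already met when the one before it is completed fails the run):
1. every tube present lies in a cradle, with the dispenser still upright (((horizontal distance between tube1 and cradle1 below 0.025 m and distance between tube1 and cradle1 below 0.028 m and angle between the z axis of tube1 and the x axis of bath, either way round below 0.15 rad) or (horizontal distance between tube1 and cradle2 below 0.025 m and distance between tube1 and cradle2 below 0.028 m and angle between the z axis of tube1 and the x axis of bath, either way round below 0.15 rad) or (horizontal distance between tube1 and cradle3 below 0.025 m and distance between tube1 and cradle3 below 0.028 m and angle between the z axis of tube1 and the x axis of bath, either way round below 0.15 rad)) and ((horizontal distance between tube2 and cradle1 below 0.025 m and distance between tube2 and cradle1 below 0.028 m and angle between the z axis of tube2 and the x axis of bath, either way round below 0.15 rad) or (horizontal distance between tube2 and cradle2 below 0.025 m and distance between tube2 and cradle2 below 0.028 m and angle between the z axis of tube2 and the x axis of bath, either way round below 0.15 rad) or (horizontal distance between tube2 and cradle3 below 0.025 m and distance between tube2 and cradle3 below 0.028 m and angle between the z axis of tube2 and the x axis of bath, either way round below 0.15 rad)) and ((horizontal distance between tube3 and cradle1 below 0.025 m and distance between tube3 and cradle1 below 0.028 m and angle between the z axis of tube3 and the x axis of bath, either way round below 0.15 rad) or (horizontal distance between tube3 and cradle2 below 0.025 m and distance between tube3 and cradle2 below 0.028 m and angle between the z axis of tube3 and the x axis of bath, either way round below 0.15 rad) or (horizontal distance between tube3 and cradle3 below 0.025 m and distance between tube3 and cradle3 below 0.028 m and angle between the z axis of tube3 and the x axis of bath, either way round below 0.15 rad)) and linear speed of each of tube1, tube2, tube3 below 0.03 m/s and value of joint drum below 0.3 rad), for 0.2 s.
2. the dispenser is tipped over with the narrow slot at the pouring edge (value of joint drum above 1.75 rad and value of joint cap between 3 and 3.28 rad), for 0.2 s.
At the end, for the whole second after the job is handed in: Every tube present lies in a cradle (centre within 25 mm of the cradle point, along the cradle within 0.15 rad), every small ball present lies in the bath tray, the large ball is still in the dispenser, the dispenser is upright (tilt below 0.12 rad) and everything is at rest (((horizontal distance between tube1 and cradle1 below 0.025 m and distance between tube1 and cradle1 below 0.028 m and angle between the z axis of tube1 and the x axis of bath, either way round below 0.15 rad) or (horizontal distance between tube1 and cradle2 below 0.025 m and distance between tube1 and cradle2 below 0.028 m and angle between the z axis of tube1 and the x axis of bath, either way round below 0.15 rad) or (horizontal distance between tube1 and cradle3 below 0.025 m and distance between tube1 and cradle3 below 0.028 m and angle between the z axis of tube1 and the x axis of bath, either way round below 0.15 rad)) and ((horizontal distance between tube2 and cradle1 below 0.025 m and distance between tube2 and cradle1 below 0.028 m and angle between the z axis of tube2 and the x axis of bath, either way round below 0.15 rad) or (horizontal distance between tube2 and cradle2 below 0.025 m and distance between tube2 and cradle2 below 0.028 m and angle between the z axis of tube2 and the x axis of bath, either way round below 0.15 rad) or (horizontal distance between tube2 and cradle3 below 0.025 m and distance between tube2 and cradle3 below 0.028 m and angle between the z axis of tube2 and the x axis of bath, either way round below 0.15 rad)) and ((horizontal distance between tube3 and cradle1 below 0.025 m and distance between tube3 and cradle1 below 0.028 m and angle between the z axis of tube3 and the x axis of bath, either way round below 0.15 rad) or (horizontal distance between tube3 and cradle2 below 0.025 m and distance between tube3 and cradle2 below 0.028 m and angle between the z axis of tube3 and the x axis of bath, either way round below 0.15 rad) or (horizontal distance between tube3 and cradle3 below 0.025 m and distance between tube3 and cradle3 below 0.028 m and angle between the z axis of tube3 and the x axis of bath, either way round below 0.15 rad)) and x of ball1 in the frame of bath between -0.108 and 0.108 m and y of ball1 in the frame of bath between -0.208 and 0.208 m and z of ball1 in the frame of bath between 0.005 and 0.09 m and x of ball2 in the frame of bath between -0.108 and 0.108 m and y of ball2 in the frame of bath between -0.208 and 0.208 m and z of ball2 in the frame of bath between 0.005 and 0.09 m and x of ball3 in the frame of bath between -0.108 and 0.108 m and y of ball3 in the frame of bath between -0.208 and 0.208 m and z of ball3 in the frame of bath between 0.005 and 0.09 m and x of ball4 in the frame of bath between -0.108 and 0.108 m and y of ball4 in the frame of bath between -0.208 and 0.208 m and z of ball4 in the frame of bath between 0.005 and 0.09 m and x of ball5 in the frame of bath between -0.108 and 0.108 m and y of ball5 in the frame of bath between -0.208 and 0.208 m and z of ball5 in the frame of bath between 0.005 and 0.09 m and x of ball6 in the frame of bath between -0.108 and 0.108 m and y of ball6 in the frame of bath between -0.208 and 0.208 m and z of ball6 in the frame of bath between 0.005 and 0.09 m and linear speed of each of tube1, tube2, tube3, ball1, ball2, ball3, ball4, ball5, ball6 below 0.03 m/s and distance between big_ball and drum_mid below 0.075 m and value of joint drum below 0.12 rad); the robot touches nothing.
It fails at once if the large ball leaves the dispenser (distance between big_ball and drum_mid above 0.09 m).
It fails at once if the dispenser is tipped over with its cap not at the narrow slot (value of joint drum above 1.4 rad and (value of joint cap below 2.9 rad or value of joint cap above 3.38 rad)).
It fails at once if a bystander is disturbed (distance of any of jar, tip_box, timer from where it was at the start of the episode above 0.03 m).
Of tube1, tube2, tube3 only 2 to 3 are there at a start; the rules pass over those that are not, and their reading is None.
Of ball1, ball2, ball3, ball4, ball5, ball6 only 4 to 6 are there at a start; the rules pass over those that are not, and their reading is None.
At some moment in a run one of tube1, tube2, tube3 may be knocked a few centimetres aside while the robot is not near it.
Once in a run the grip may slacken for a moment while it holds something.
It also fails if it takes over 208 s, if anything falls off the work surface, if the arm or the gripper's body presses on something with over 40 N, if the wrist force passes 120 N, or if a joint passes its speed limit or range.

### The arm

A 6-joint arm with a two-finger parallel gripper is mounted at the origin on the work surface. World frame = base frame: x ahead of the robot, y to its left, z up, the work surface at z = 0. Lengths are in m, angles in rad, forces in N, time in s.
With the tool pointing down it reaches from about 0.425 to 0.95 m from the base axis. Payload 3.5 kg.
Tool frame: the origin (TCP) lies midway between the tips of the shut fingers; the grasp point (between the pads) lies 19 mm behind it; x points along the fingers, z is the direction in which the jaws open and shut, and the axes are right-handed (so a half turn about x gives the same grasp; the last joint's range is limited). The gripper opens to 85 mm and grips with 20 to 120 N. Pads are 22 mm wide; open, the fingers measure 114 mm over their backs; the gripper's body (76 mm by 85 mm) begins 54 mm behind the grasp point. The pads swing forward as they close: fully open they stand 13 mm farther back than shut.
Start: joints at [1.148, 0.286, 1.577, -0, 1.279, -0.15], TCP at [0.182, 0.65, 0.231] pointing down, gripper open.
Joint ranges: [-2.77, 2.77], [-0.9, 2.22], [0.21, 2.48], [-1.53, 4.67], [0.24, 2.81], [-2.84, 2.84]. Speed limits (rad/s): [2.79, 2.79, 3.14, 3.14, 3.14, 3.14].

### API

Orientations are given as a unit quaternion [x, y, z, w].
In Python, from plant import readout, eyes, ctrl gives the robot as it stands.
- The arm moves only by the tool move_arm, never from a script. Its argument "commands" is a list of rows, each a list of 7 numbers: the turn, a rotation vector about the world's x, y, z in rad, then the shift along the world's x, y, z in mm, then the closure in counts, from 0 (fully open) to 255 (shut). A call has 1 to 12 rows; each row is the pose to reach, as a shift and turn from the pose measured when the call began; what a row does not reach only later rows make up. A row lasts 1/10 s, in which the tool goes at most 50 mm and 8.59 degrees, less where a joint would pass 70% of its speed; a pose out of reach is approached as far as the arm can. A call with a gripper value outside its range is refused whole. The fingers move at their own pace and stop on an object; "newtons" is the grip in N (left out, the last holds). Time passes only in rows, so rows that repeat a pose let the fingers close. It gives the time, the measured TCP pose, the force and the opening at its end, in the units of the state.
- readout.get_state(): the state, without advancing time (a new reading comes with each control period).
- eyes.read_camera(name): name is "scene" or "side" or "wrist"; returns a dict with "color" (384x512x3 uint8, red, green, blue), "depth" (384x512 float32, m along the optical axis (not along the pixel's ray), 0 where there is no reading), "K" (3x3 intrinsics, pixels), "eye" and "attitude" of the camera in the world. Camera axes: x right, y down, z forward; pixel columns grow to the right and rows downward; lengths in m; the calibration is good to about 2 mm. The wrist camera is an equidistant fisheye: a pixel r from the principal point sees the ray r / f radians off the axis. A picture is of the moment at which its call begins.
- ctrl.sign_off(): hands the job in, once; it reports no verdict.
The state is a dict: "time": time; "qpos": joint angles; "dq": joint speeds; "joint_efforts": joint torques, N m; "eef_pos": TCP position; "tcp_rot": TCP orientation; "contact_force": force on the tool from outside, world axes, zero at the start; "wrist_torque": the same for the moment, N m; "opening": opening from 0.0 (shut) to 1.0 (fully open).
Only numpy, scipy, OpenCV 4.12 (cv2) and the standard library are available. Lean on these libraries where they do the work, as an engineer would, in place of code of your own. Each camera call takes 0.05 s, during which the arm holds its last target.

## Working session

There is one attempt and no reset: what is moved stays moved. The work goes in short steps, Python scripts to look and compute and a tool call to move; the robot and the scene stay as the last step left them, time stands still between calls to the robot, and variables do not carry over. Pictures are saved under pics/ and viewed, and the job is handed in when it is done.

Besides the shell and the picture viewer there is one more tool, called after ">>>" in YAML: its name, and indented under it one key for each argument. move_arm: Moves the arm, as the interface text tells. Its arguments: {"type":"object","properties":{"commands":{"type":"array"},"newtons":{"type":"number"}},"required":["commands"]}

```bash
ls; mkdir -p pics
cat > h.py <<'E'
import numpy as np, cv2
from plant import readout, eyes, ctrl
from scipy.spatial.transform import Rotation as R
def cam(n,name=None):
    c=eyes.read_camera(n)
    if name: cv2.imwrite(f'pics/{name}.png',c['color'][:,:,::-1])
    return c
def rot(c):
    a=np.array(c['attitude'],float)
    return a if a.shape==(3,3) else R.from_quat(a).as_matrix()
def cloud(c):
    K=np.array(c['K']);d=c['depth'];h,w=d.shape
    u,v=np.meshgrid(np.arange(w),np.arange(h))
    p=np.stack([(u-K[0,2])/K[0,0]*d,(v-K[1,2])/K[1,1]*d,d],-1)
    P=p@rot(c).T+np.array(c['eye']); P[d==0]=np.nan
    return P
E
python3 - <<'E'
from h import *
s=readout.get_state(); print(s)
for n in ['scene','side','wrist']:
    c=cam(n,n+'0'); print(n,c['K'],c['eye'],c['attitude'])
    np.savez(f'{n}0.npz',**{k:np.array(v) for k,v in c.items()})
E
```

```text
pics
{'time': 0.0, 'qpos': array([ 1.14798040e+00,  2.87213833e-01,  1.57819204e+00, -2.28740822e-06,
        1.27854728e+00, -1.49983363e-01]), 'dq': array([-3.55260893e-04, -7.64350242e-04,  1.19812830e-03, -5.71598173e-04,
       -1.20472455e-03, -8.33668672e-05]), 'joint_efforts': array([-8.39709319e-04, -4.05982125e+01, -2.92628413e+01, -1.60661684e-04,
        5.77808896e-03, -3.81326501e-06]), 'eef_pos': array([0.18157678, 0.64944322, 0.22990689]), 'tcp_rot': array([-0.42775802,  0.56408354,  0.4269579 ,  0.56261869]), 'contact_force': array([-0.29373527, -0.23347373, -0.45976583]), 'wrist_torque': array([-0.00471245,  0.00529779, -0.00592786]), 'opening': 0.9968232895079796}
scene [[491.90169836   0.         256.22031523]
 [  0.         491.90169836 189.43955484]
 [  0.           0.           1.        ]] [1.32106141 0.48296766 0.87299203] [ 0.45028301  0.7801273  -0.37980257 -0.21070505]
side [[497.28001591   0.         253.78575902]
 [  0.         497.28001591 186.80550236]
 [  0.           0.           1.        ]] [-0.13336615 -0.73671006  1.26544962] [ 0.87473861 -0.33508008  0.12690818 -0.32626371]
wrist [[297.31863964   0.         261.41769285]
 [  0.         297.31863964 190.00003823]
 [  0.           0.           1.        ]] [0.10858039 0.67028727 0.37176111] [0.78747957 0.597808   0.0899027  0.12007921]
```

View pics/scene0.png

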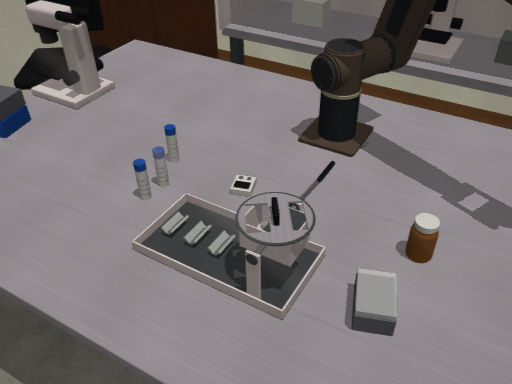

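View pics/side0.png

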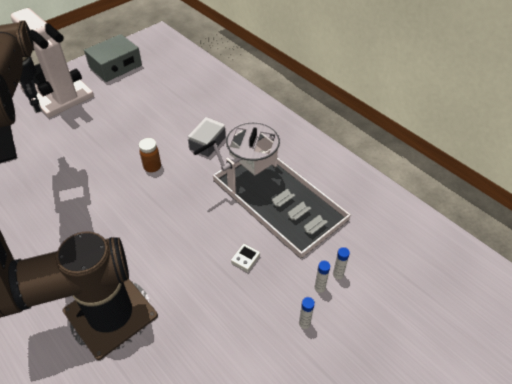

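View pics/wrist0.png

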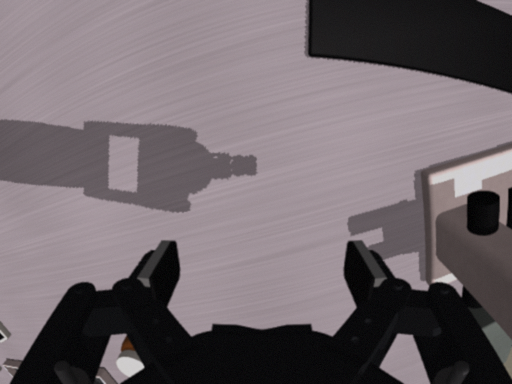

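Run:
```python
from h import *
for n in ['scene','side']:
    c=dict(np.load(n+'0.npz')); P=cloud(c); col=c['color'].astype(int)
    z=P[...,2]
    # caps blue
    m=((col[...,2]>col[...,0]+60)&(z>0.08)&(z<0.135)).astype(np.uint8)
    k,l,st,ce=cv2.connectedComponentsWithStats(m)
    for i in range(1,k):
        if st[i,4]<8: continue
        q=P[l==i]; t=q[q[:,2]>0.117]
        print(n,'cap',st[i,4],ce[i].round(0),q.mean(0).round(4),'top',len(t),t.mean(0).round(4))
    # top-down height map
    pts=P.reshape(-1,3); cc=c['color'].reshape(-1,3)
    img=np.zeros((600,800,3),np.uint8)
    o=np.argsort(pts[:,2])
    ix=((pts[:,0]-0.2)*1000).round(); iy=((0.4-pts[:,1])*1000).round()
    for i in o:
        if np.isfinite(ix[i]) and 0<=ix[i]<598 and 0<=iy[i]<798:
            img[int(598-ix[i])-1:int(598-ix[i])+2,int(iy[i])-0:int(iy[i])+3]=cc[i][::-1]
    cv2.imwrite(f'pics/top_{n}.png',img)
    s=cv2.resize(c['color'][150:310,130:330] if n=='scene' else c['color'][100:260,190:360],None,fx=4,fy=4 if n=='scene' else 3.7,interpolation=cv2.INTER_CUBIC)[:600]
    s=cv2.resize(c['color'][150:300,130:330] if n=='scene' else c['color'][110:260,190:360],None,fx=4,fy=4,interpolation=cv2.INTER_CUBIC)
    cv2.imwrite(f'pics/crop_{n}.png',s[:,:,::-1])
```

```text
scene cap 97 [170. 129.] [ 0.3834 -0.3734  0.114 ] top 46 [ 0.3793 -0.3771  0.1194]
scene cap 50 [158. 149.] [ 0.49   -0.3304  0.1193] top 50 [ 0.49   -0.3304  0.1193]
scene cap 124 [139. 165.] [ 0.5656 -0.3326  0.1145] top 64 [ 0.5615 -0.3355  0.1196]
side cap 117 [343. 253.] [ 0.558  -0.3404  0.1175] top 79 [ 0.5595 -0.3391  0.1203]
side cap 120 [324. 267.] [ 0.4868 -0.3346  0.1177] top 83 [ 0.4884 -0.333   0.1206]
side cap 142 [308. 303.] [ 0.3758 -0.3811  0.1176] top 100 [ 0.3772 -0.379   0.1199]
```

View pics/crop_scene.png

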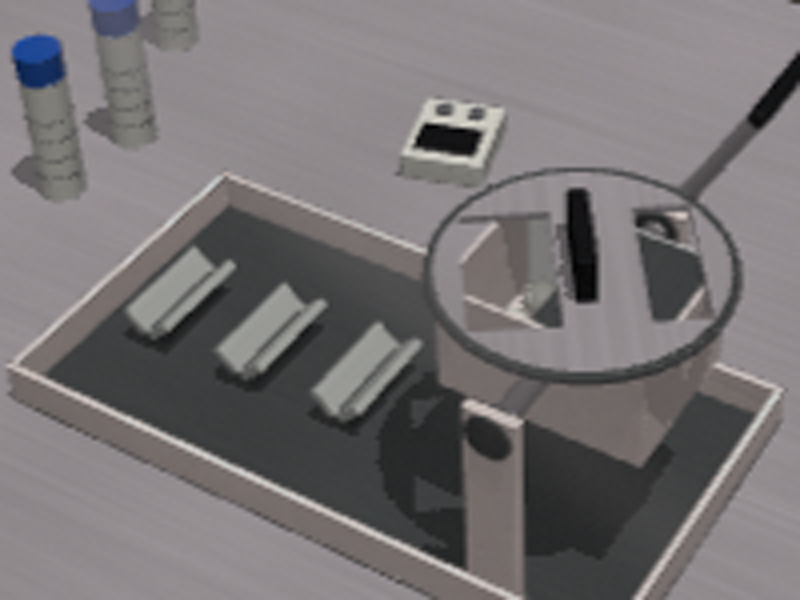

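View pics/crop_side.png

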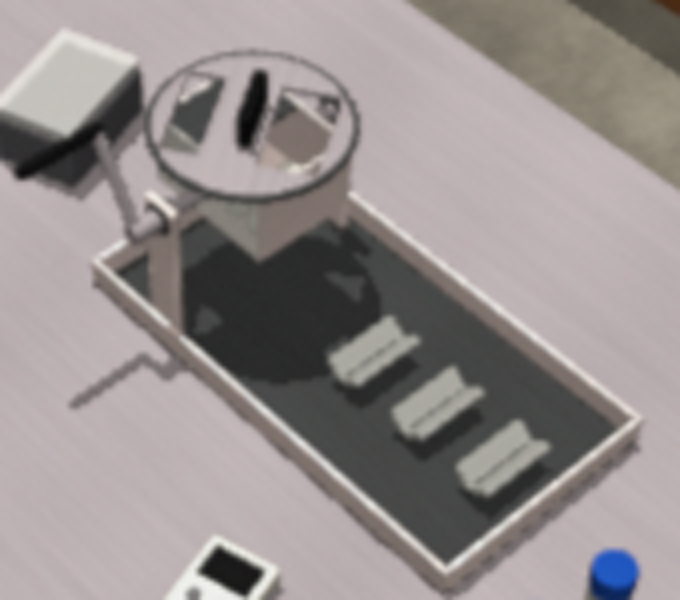

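View pics/top_side.png

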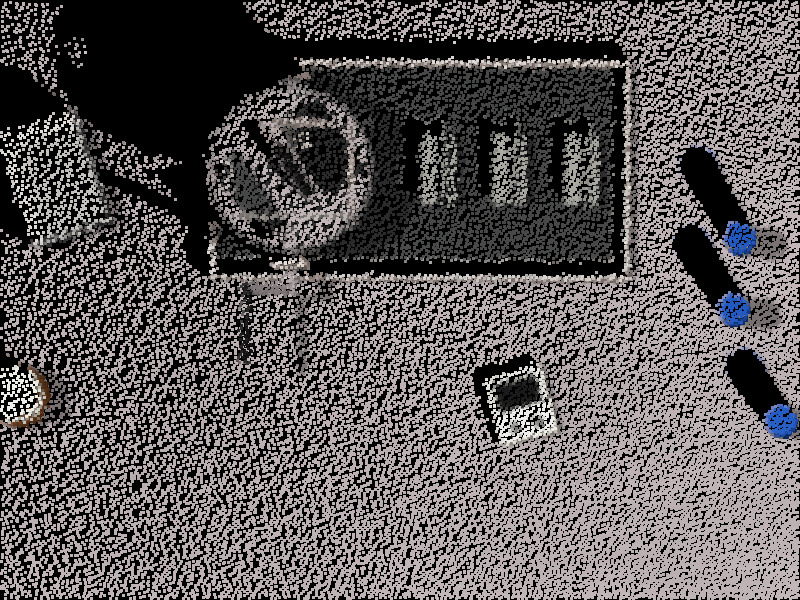

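View pics/top_scene.png

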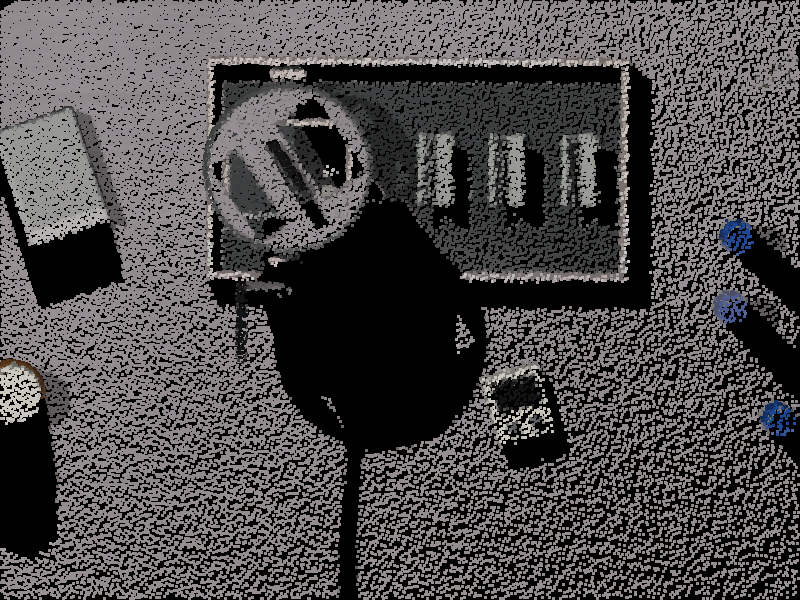

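Run:
```python
from h import *
from scipy.optimize import least_squares
allp=[]
for n in ['scene','side']:
    c=dict(np.load(n+'0.npz')); P=cloud(c); col=c['color'].astype(int)
    z=P[...,2]; x=P[...,0]; y=P[...,1]
    reg=(x>.48)&(x<.78)&(y>-.28)&(y<.24)
    m=reg&(z>.026)&(z<.034)&(col.min(-1)>120)
    # wall rims
    q=P[m]; 
    if n=='scene': q=q[~((q[:,1]>-.2)&(q[:,1]<.16)&(q[:,0]>.56)&(q[:,0]<.7))]
    else: q=q[~((q[:,1]>-.2)&(q[:,1]<.16)&(q[:,0]>.56)&(q[:,0]<.7))]
    # model: points on rim centerline 215x415 rect
    def f(p):
        cx,cy,a=p; d=q[:,:2]-[cx,cy]; X=d[:,0]*np.cos(a)+d[:,1]*np.sin(a); Y=-d[:,0]*np.sin(a)+d[:,1]*np.cos(a)
        ex=np.abs(X)-.1075; ey=np.abs(Y)-.2075
        return np.where(np.abs(ex)<np.abs(ey),ex,ey)
    r=least_squares(f,[.628,-.02,0],loss='soft_l1',f_scale=.003)
    print(n,len(q),r.x,np.median(abs(r.fun)))
    cx,cy,a=r.x; 
    for yy in (-.018-.144,-.09,-.018,.13): print('  pt',yy,cx-np.sin(a)*yy,cy+np.cos(a)*yy)
    # bar
    m=(col.max(-1)<60)&(z>.195)&(z<.22)&(x>.55)&(x<.72)&(y>0)&(y<.2)
    q=P[m]; 
    (bx,by),(w,h),ang=cv2.minAreaRect(q[:,:2].astype(np.float32))
    box=cv2.boxPoints(((bx,by),(w,h),ang)); e=[box[1]-box[0],box[2]-box[1]]; e=max(e,key=np.linalg.norm)
    pca=np.linalg.svd(q[:,:2]-q[:,:2].mean(0))[2][0] if len(q) else 0
    print('  bar',len(q),bx,by,w,h,'dir',np.arctan2(e[1],e[0]),np.arctan2(pca[1],pca[0]),q[:,2].max())
    # cap plate rim
    m=(z>.170)&(z<.185)&(x>.5)&(x<.75)&(y>-.02)&(y<.24); print('  plate',P[m][:,:2].min(0),P[m][:,:2].max(0))
    # lever
    m=(col.max(-1)<60)&(z>.19)&(z<.24)&(x<.56)&(y>.1); q=P[m]; print('  lever',len(q),q.mean(0),q.min(0),q.max(0)) if len(q) else 0
```

```text
scene 687 [ 0.62882778 -0.01620473 -0.00548157] 0.0012841308937265733
  pt -0.16199999999999998 0.6279397705535332 -0.17820230083154104
  pt -0.09 0.6283344413871164 -0.10620338254152006
  pt -0.018 0.6287291122206996 -0.034204464251499075
  pt 0.13 0.6295403800452873 0.11379331223354405
  bar 112 0.6310925483703613 0.11357798427343369 0.06249328330159187 0.010213353671133518 dir 0.60257304 0.5927865446472678 0.20871758218198155
  plate [0.50811306 0.02891057] [0.71504747 0.19795231]
  lever 391 [-0.06939246  0.1317622   0.22069032] [-0.74085881  0.10013778  0.19038131] [0.5162823  0.16508713 0.23994327]
side 451 [ 0.628223   -0.01785262 -0.00429029] 0.0015202908294461304
  pt -0.16199999999999998 0.6275279731848352 -0.17985112617453214
  pt -0.09 0.627836872975366 -0.10785178881008547
  pt -0.018 0.6281457727658967 -0.03585245144563878
  pt 0.13 0.6287807334464319 0.11214618647016832
  bar 44 0.627406120300293 0.10796624422073364 0.05562677979469299 0.008985443040728569 dir 0.59044504 -2.564490968023341 0.21237349226868174
  plate [0.50313677 0.02531328] [0.7146539  0.19754309]
  lever 88 [0.4693718  0.17486467 0.21583461] [0.33281584 0.14920556 0.19378661] [0.51484932 1.01997395 0.22386895]
```

Run:
```python
from h import *
s=readout.get_state()
M=R.from_quat(s['tcp_rot']).as_matrix(); print(M.round(3))
print(np.arctan2(M[1,2],M[0,2]), s['qpos'])
for n in ['scene','side']:
    c=dict(np.load(n+'0.npz')); P=cloud(c);x,y,z=P[...,0],P[...,1],P[...,2]
    # cradles: plate points z .02-.036 inside
    m=(z>.018)&(z<.036)&(x>.56)&(x<.70)&(y>-.215)&(y<-.01)
    q=P[m]
    for yc in (-.179,-.107,-.035):
        t=q[abs(q[:,1]-yc)<.024]; print(n,len(t),t.min(0),t.max(0),(np.percentile(t,2,0)+np.percentile(t,98,0))/2)
```

```text
[[-0.001 -0.963  0.269]
 [-0.002  0.269  0.963]
 [-1.     0.    -0.002]]
1.2979862638089066 [ 1.14800306e+00  2.87025179e-01  1.57786065e+00 -2.01041068e-06
  1.27859329e+00 -1.49982362e-01]
scene 267 [ 0.59180525 -0.19801079  0.01805422] [ 0.66465559 -0.1594911   0.03464438] [ 0.62871066 -0.17780529  0.02565718]
scene 279 [ 0.59204729 -0.12337525  0.01800445] [ 0.66414698 -0.08703318  0.03410449] [ 0.6285112  -0.10530558  0.02586428]
scene 311 [ 0.59198205 -0.05331497  0.01805396] [ 0.66562462 -0.01488131  0.03371326] [ 0.62949054 -0.03398962  0.02549997]
side 201 [ 0.58994562 -0.19786411  0.01807562] [ 0.66487281 -0.16073425  0.0359922 ] [ 0.62842215 -0.17928317  0.02606892]
side 194 [ 0.59206539 -0.1252638   0.01854617] [ 0.66706983 -0.08753674  0.03432819] [ 0.62803513 -0.10690089  0.02603519]
side 173 [ 0.59240794 -0.05655125  0.01815493] [ 0.66357335 -0.01450077  0.03550312] [ 0.62775058 -0.03557877  0.02675645]
```

>>> move_arm:
  commands:
    - [0, 0, -0.15, 30, -40, 60, 0]
    - [0, 0, -0.3, 60, -80, 70, 0]
    - [0, 0, -0.45, 95, -115, 70, 0]
    - [0, 0, -0.6, 128, -153, 70, 0]
    - [0, 0, -0.75, 160, -191, 70, 0]
    - [0, 0, -0.9, 192, -230, 70, 0]
    - [0, 0, -1.05, 224, -268, 70, 0]
    - [0, 0, -1.2, 255, -306, 70, 0]
    - [0, 0, -1.35, 287, -345, 70, 0]
    - [0, 0, -1.5, 320, -383, 70, 0]
    - [0, 0, -1.65, 351, -421, 70, 0]
    - [0, 0, -1.8, 383, -460, 70, 0]

```text
time: 1.35
eef_pos: [0.5517, 0.2044, 0.2999]
tcp_rot: [0.178, 0.685, -0.178, 0.684]
contact_force: [-0.0, 0.7, 0.1]
opening: 1.003
```

```bash
cat > st.py <<'E'
from h import *
import json,os
s=readout.get_state();M=R.from_quat(s['tcp_rot']).as_matrix()
print('t',round(s['time'],2),'pos',(np.array(s['eef_pos'])*1000).round(1),'toolx',M[:,0].round(3),'jawaz',round(np.arctan2(M[1,2],M[0,2]),3),'z',M[:,2].round(3))
print('q',np.array(s['qpos']).round(3),'F',np.array(s['contact_force']).round(1),'T',np.array(s['wrist_torque']).round(2),'open',round(s['opening'],3))
open('log.txt','a').write(json.dumps([list(map(float,s['qpos'])),list(map(float,s['eef_pos'])),list(map(float,s['tcp_rot']))])+'\n')
E
python3 st.py
```

```text
t 1.35 pos [551.7 204.4 299.9] toolx [-0.002  0.001 -1.   ] jawaz -0.508 z [ 0.874 -0.487 -0.002]
q [0.182 0.052 1.718 0.002 1.373 0.69 ] F [-0.   0.7  0.1] T [-0.02 -0.03 -0.  ] open 1.003
```

>>> move_arm:
  commands:
    - [0, 0, -0.12, 25, -30, 0, 0]
    - [0, 0, -0.24, 50, -60, 0, 0]
    - [0, 0, -0.36, 75, -90, -10, 0]
    - [0, 0, -0.468, 77, -91, -40, 0]
    - [0, 0, -0.468, 77, -91, -60, 0]
    - [0, 0, -0.468, 77, -91, -60, 0]
    - [0, 0, -0.468, 77, -91, -60, 0]

```text
time: 2.05
eef_pos: [0.6285, 0.1135, 0.2398]
tcp_rot: [0.332, 0.626, -0.331, 0.624]
contact_force: [0.3, 0.1, 0.5]
opening: 1.0
```

```bash
python3 st.py; python3 -c "
from h import *
cam('wrist','w1')"
```

```text
t 2.05 pos [628.5 113.5 239.8] toolx [-0.002  0.002 -1.   ] jawaz -0.976 z [ 0.56  -0.828 -0.003]
q [0.019 0.202 1.662 0.002 1.28  0.995] F [0.3 0.1 0.5] T [0.01 0.02 0.03] open 1.0
```

View pics/w1.png

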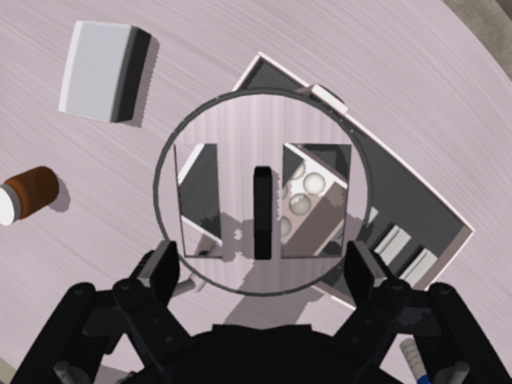

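>>> move_arm:
  commands:
    - [0, 0, 0, 0, 0, -30, 0]
    - [0, 0, 0, 0, 0, -58, 0]
    - [0, 0, 0, 0, 0, -58, 0]
    - [0, 0, 0, 0, 0, -58, 255]
    - [0, 0, 0, 0, 0, -58, 255]
    - [0, 0, 0, 0, 0, -58, 255]
    - [0, 0, 0, 0, 0, -58, 255]
    - [0, 0, 0, 0, 0, -58, 255]
    - [0, 0, 0, 0, 0, -58, 255]
    - [0, 0, 0, 0, 0, -58, 255]
    - [0, 0, 0, 0, 0, -58, 255]
    - [0, 0, 0, 0, 0, -58, 255]
  newtons: 40

```text
time: 3.3
eef_pos: [0.6296, 0.1136, 0.1842]
tcp_rot: [0.332, 0.624, -0.331, 0.625]
contact_force: [-0.7, -0.9, 6.1]
opening: 0.13
```

```bash
python3 st.py
```

```text
t 3.3 pos [629.6 113.6 184.2] toolx [ 0.002  0.002 -1.   ] jawaz -0.976 z [ 0.561 -0.828 -0.   ]
q [0.019 0.249 1.711 0.002 1.18  0.994] F [-0.7 -0.9  6.1] T [-0.08  0.16  0.09] open 0.13
```

>>> move_arm:
  commands:
    - [0, 0, 0.14, 0, 0, 2, 255]
    - [0, 0, 0.28, 0, 0, 2, 255]
    - [0, 0, 0.42, 0, 0, 2, 255]
    - [0, 0, 0.56, 0, 0, 2, 255]
    - [0, 0, 0.7, 0, 0, 2, 255]
    - [0, 0, 0.84, 0, 0, 2, 255]
    - [0, 0, 0.98, 0, 0, 2, 255]
    - [0, 0, 1.12, 0, 0, 2, 255]
    - [0, 0, 1.26, 0, 0, 2, 255]
    - [0, 0, 1.4, 0, 0, 2, 255]
    - [0, 0, 1.5, 0, 0, 2, 255]
    - [0, 0, 1.5, 0, 0, 2, 255]

```text
time: 4.5
eef_pos: [0.6288, 0.1137, 0.1843]
tcp_rot: [-0.182, 0.684, 0.184, 0.682]
contact_force: [-0.3, 0.7, -3.3]
opening: 0.125
```

```bash
python3 st.py
```

```text
t 4.5 pos [628.8 113.7 184.3] toolx [-0.004  0.002 -1.   ] jawaz 0.524 z [ 0.866  0.5   -0.002]
q [ 0.019  0.251  1.709  0.003  1.186 -0.506] F [-0.3  0.7 -3.3] T [ 0.05 -0.13  0.05] open 0.125
```

Remaining 1.566 − 0.524 = 1.042.

>>> move_arm:
  commands:
    - [0, 0, 0.14, 0, 0, 0, 255]
    - [0, 0, 0.28, 0, 0, 0, 255]
    - [0, 0, 0.42, 0, 0, 0, 255]
    - [0, 0, 0.56, 0, 0, 0, 255]
    - [0, 0, 0.7, 0, 0, 0, 255]
    - [0, 0, 0.84, 0, 0, 0, 255]
    - [0, 0, 0.96, 0, 0, 0, 255]
    - [0, 0, 1.042, 0, 0, 0, 255]
    - [0, 0, 1.042, 0, 0, 0, 255]
    - [0, 0, 1.042, 0, 0, 0, 255]

```text
time: 5.5
eef_pos: [0.6285, 0.1133, 0.1842]
tcp_rot: [-0.498, 0.504, 0.499, 0.5]
contact_force: [-1.6, -2.9, 2.0]
opening: 0.128
```

```bash
python3 st.py
```

```text
t 5.5 pos [628.5 113.3 184.2] toolx [-0.005 -0.003 -1.   ] jawaz 1.563 z [ 0.008  1.    -0.003]
q [ 0.021  0.251  1.708 -0.003  1.187 -1.541] F [-1.6 -2.9  2. ] T [-0.31  0.19  0.04] open 0.128
```

Release, rise, and look.

>>> move_arm:
  commands:
    - [0, 0, 0, 0, 0, 0, 120]
    - [0, 0, 0, 0, 0, 0, 60]
    - [0, 0, 0, 0, 0, 0, 0]
    - [0, 0, 0, 0, 0, 0, 0]
    - [0, 0, 0, 0, 0, 40, 0]
    - [0, 0, 0, 0, 0, 80, 0]
    - [0, 0, 0, 0, 0, 120, 0]
    - [0, 0, 0, 0, 0, 120, 0]

```text
time: 6.3
eef_pos: [0.6315, 0.1136, 0.3131]
tcp_rot: [-0.501, 0.5, 0.495, 0.504]
contact_force: [0.5, -0.0, 0.7]
opening: 1.002
```

```bash
python3 st.py
python3 - <<'E'
from h import *
c=cam('wrist','w2')
c=cam('scene'); np.savez('scene1.npz',**{k:np.array(v) for k,v in c.items()})
cv2.imwrite('pics/s1.png',cv2.resize(c['color'][:300,100:400],None,fx=2,fy=2,interpolation=cv2.INTER_CUBIC)[:,:,::-1])
for n,c in (('scene',c),('side',cam('side','side1'))):
    P=cloud(c);col=c['color'].astype(int);x,y,z=P[...,0],P[...,1],P[...,2]
    m=(col.max(-1)<60)&(z>.195)&(z<.222)&(x>.55)&(x<.72)&(y>0.06)&(y<.17)
    q=P[m]; pca=np.linalg.svd(q[:,:2]-q[:,:2].mean(0))[2][0] if len(q)>3 else [0,0]
    print(n,len(q),q.mean(0) if len(q) else 0,np.arctan2(pca[1],pca[0]))
E
```

```text
t 6.3 pos [631.5 113.6 313.1] toolx [ 0.009 -0.003 -1.   ] jawaz 1.563 z [ 0.008  1.    -0.003]
q [ 0.021  0.159  1.578 -0.003  1.395 -1.542] F [ 0.5 -0.   0.7] T [0.01 0.01 0.05] open 1.002
scene 155 [0.6342932  0.11556333 0.20363027] -0.013413807386118488
side 74 [0.62571892 0.10961501 0.20375368] -3.1330754909405525
```

View pics/w2.png

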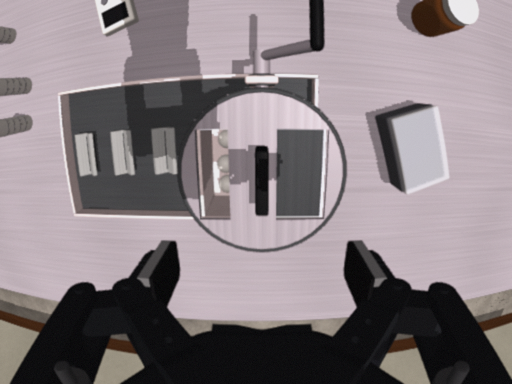

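View pics/s1.png

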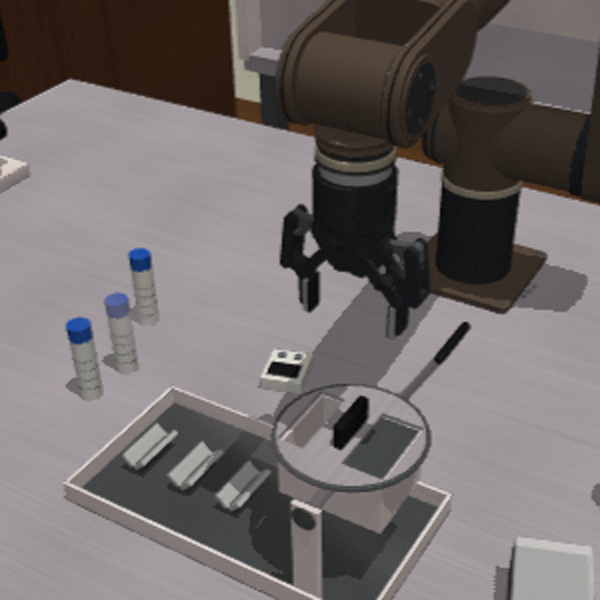

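Run:
```python
from h import *
import json
from scipy.optimize import least_squares
D=[json.loads(l) for l in open('log.txt')]
D.append([[1.148,.287,1.578,0,1.2786,-.15],[.18158,.64944,.2299],[0,0,0,0]])
q=np.array([d[0] for d in D]);p=np.array([d[1] for d in D])
def f(v):
    r0,L1,L2,h,d,lt=v
    r=np.sqrt(np.maximum(p[:,0]**2+p[:,1]**2-d*d,0))
    s=q[:,1]+q[:,2]+q[:,4]
    e1=r0+L1*np.sin(q[:,1])+L2*np.sin(q[:,1]+q[:,2])+lt*np.sin(s)-r
    e2=h+L1*np.cos(q[:,1])+L2*np.cos(q[:,1]+q[:,2])+lt*np.cos(s)-p[:,2]
    e3=np.arctan2(p[:,1],p[:,0])-np.arcsin(d/np.hypot(p[:,0],p[:,1]))-q[:,0]
    return np.r_[e1,e2,e3]
r=least_squares(f,[0,.4,.4,.3,.1,.25]); print(r.x,abs(r.fun).max())
```

```text
[-4.90223081e-04  4.27883034e-01  5.69910995e-01  4.03381774e-01
  1.00970753e-01  4.18026141e-01] 0.0015267184333446204
```

```bash
cat > kin.py <<'E'
import numpy as np
from scipy.spatial.transform import Rotation as R
L1,L2,H,D,LT=.428,.570,.403,.101,.418
LIM=np.array([[-2.77,2.77],[-.9,2.22],[.21,2.48],[-1.53,4.67],[.24,2.81],[-2.84,2.84]])
def rz(a): return R.from_euler('z',a).as_matrix()
def ry(a): return R.from_euler('y',a).as_matrix()
def ik(p,T,J,S4=1,lt=None,h=None):
    """p tcp pos, T tool x axis, J tool z (jaw). returns list of feasible q"""
    lt=LT if lt is None else lt; h=H if h is None else h
    T=np.array(T,float);J=np.array(J,float)
    w=np.array(p)-lt*T; rr=np.hypot(w[0],w[1]); out=[]
    if rr<D: return out
    q1=np.arctan2(w[1],w[0])-np.arcsin(D/rr); r=np.sqrt(rr*rr-D*D); z=w[2]-h
    c3=(r*r+z*z-L1**2-L2**2)/(2*L1*L2)
    if abs(c3)>1: return out
    q3=np.arccos(c3); q2=np.arctan2(r,z)-np.arctan2(L2*np.sin(q3),L1+L2*np.cos(q3))
    A=(rz(q1)@ry(q2+q3)).T
    E=np.stack([-J,np.cross(J,T),T],1); B=A@E  # = Rz(q4)Ry(q5)Rz(q6)
    q5=np.arccos(np.clip(B[2,2],-1,1))
    a4=np.arctan2(B[1,2],B[0,2])*S4; a6=np.arctan2(B[2,1],-B[2,0])
    for q4 in (a4,a4+2*np.pi):
        for q6 in (a6-2*np.pi,a6,a6+2*np.pi):
            q=np.array([q1,q2,q3,q4,q5,q6])
            if (q>LIM[:,0]).all() and (q<LIM[:,1]).all(): out.append(q)
    return out
E
python3 - <<'E'
from kin import *
import json
for l in open('log.txt'):
    q,p,o=json.loads(l); M=R.from_quat(o).as_matrix()
    print(np.round(q,3),[s.round(3) for s in ik(p,M[:,0],M[:,2])])
E
```

```text
[0.182 0.052 1.718 0.002 1.373 0.69 ] [array([0.181, 0.05 , 1.72 , 0.002, 1.374, 0.689])]
[0.019 0.202 1.662 0.002 1.28  0.995] [array([0.019, 0.201, 1.662, 0.002, 1.28 , 0.994])]
[0.019 0.249 1.711 0.002 1.18  0.994] [array([0.019, 0.244, 1.716, 0.002, 1.18 , 0.994])]
[ 0.019  0.251  1.709  0.003  1.186 -0.506] [array([ 0.019,  0.247,  1.711,  0.003,  1.187, -0.506])]
[ 0.021  0.251  1.708 -0.003  1.187 -1.541] [array([ 0.021,  0.248,  1.71 , -0.003,  1.188, -1.541])]
[ 0.021  0.159  1.578 -0.003  1.395 -1.542] [array([ 0.022,  0.159,  1.578, -0.003,  1.395, -1.541])]
```

```bash
cat > plan.py <<'E'
from kin import *
tubes={'A':(.5605,-.337),'B':(.489,-.332),'C':(.378,-.378)}
def pick(t,al,ph,js,zg=.075,up=0):
    T=np.array([np.sin(ph)*np.cos(al),np.sin(ph)*np.sin(al),-np.cos(ph)])
    J=js*np.array([-np.sin(al),np.cos(al),0])   # horizontal, perp T
    G=np.array([*tubes[t],zg])
    return G+.019*T+[0,0,up],T,J
def place(cy,ph,js,zt,off,dirn,cx=.6285):
    # initial frame for al=0: T0,J0,u0=z ; rotate to u=dirn*x, keeping J -> +-y
    # Build mapping: u axis, J, e=J x u
    T0=np.array([np.sin(ph),0,-np.cos(ph)]);J0=js*np.array([0,1,0]);u0=np.array([0,0,1.])
    e0=np.cross(J0,u0)
    a=T0@u0;b=T0@e0   # T=a u+b e
    u=np.array([dirn,0,0.])
    for J in (np.array([0,1.,0]),np.array([0,-1.,0])):
        e=np.cross(J,u);T=a*u+b*e
        if T[2]<0: break
    G=np.array([cx,cy,zt])+off*u   # off = grasp distance from tube centre to cap
    return G+.019*T,T,J
def marg(q): return np.minimum(q-LIM[:,0],LIM[:,1]-q).min()
E
python3 - <<'E'
from plan import *
for t in 'ABC':
  res=[]
  for al in np.radians(np.arange(-180,180,15)):
    for ph in np.radians([40,45,50,55,60,65,70]):
      for js in (1,-1):
        qs=ik(*pick(t,al,ph,js)); qa=ik(*pick(t,al,ph,js,up=.12))
        if not qs or not qa: continue
        for dirn in (1,-1):
          m=[]
          for cy in (-.179,-.107,-.035):
            qf=ik(*place(cy,ph,js,.052,.015,dirn))
            m.append(max([marg(q) for q in qf],default=-1))
          for q in qs:
            res.append((min(marg(q),min(m)),int(np.degrees(al)),int(round(np.degrees(ph))),js,dirn,q.round(2),marg(q),np.round(m,2)))
  res=[r for r in res if r[0]>.15]
  res.sort(key=lambda r:-r[0]); print(t,len(res))
  seen={}
  for r in res:
    k=(r[1],r[4])
    if seen.get(k,0)<2: seen[k]=seen.get(k,0)+1; print(r)
E
```

```text
A 258
(np.float64(1.0919878481646992), 59, 70, -1, 1, array([-1.19,  1.02,  1.37,  0.84,  1.72, -1.  ]), np.float64(1.0919878481646992), array([1.11, 1.12, 1.1 ]))
(np.float64(0.9974358172222124), 59, 65, -1, 1, array([-1.18,  0.95,  1.42,  0.81,  1.65, -0.98]), np.float64(1.0614582569485271), array([1.  , 1.04, 1.06]))
(np.float64(0.9471536805031673), 75, 65, -1, 1, array([-1.1 ,  1.09,  1.16,  0.68,  1.83, -1.  ]), np.float64(0.9471536805031673), array([1.  , 1.04, 1.06]))
(np.float64(0.8883826429689472), 75, 70, -1, 1, array([-1.11,  1.16,  1.1 ,  0.72,  1.9 , -1.  ]), np.float64(0.8883826429689472), array([1.11, 1.12, 1.1 ]))
(np.float64(0.843979859102846), 45, 70, -1, 1, array([-1.27,  0.88,  1.64,  0.99,  1.55, -1.03]), np.float64(0.843979859102846), array([1.11, 1.12, 1.1 ]))
(np.float64(0.809252115706327), 45, 65, -1, 1, array([-1.25,  0.82,  1.67,  0.95,  1.48, -0.99]), np.float64(0.809252115706327), array([1.  , 1.04, 1.06]))
(np.float64(0.78818725759142), -150, 60, 1, 1, array([-0.3 ,  1.14,  1.  , -0.71,  1.8 ,  0.88]), np.float64(0.78818725759142), array([0.88, 0.93, 0.9
[... 28229 characters left out ...]
]), np.float64(0.5657799550619043), array([0.3 , 0.26, 0.23]))
(np.float64(0.2271722920779493), 150, 70, 1, -1, array([-0.79,  1.31,  0.82, -0.31,  2.2 ,  1.29]), np.float64(0.6123942650946419), array([0.3 , 0.26, 0.23]))
(np.float64(0.2271722920779493), 150, 70, -1, -1, array([-0.79,  1.31,  0.82, -0.31,  2.2 , -1.85]), np.float64(0.6123942650946419), array([0.3 , 0.26, 0.23]))
(np.float64(0.2271722920779493), 165, 70, 1, -1, array([-0.69,  1.25,  0.93, -0.46,  2.1 ,  1.17]), np.float64(0.7079296577213592), array([0.3 , 0.26, 0.23]))
(np.float64(0.2271722920779493), 165, 70, -1, -1, array([-0.69,  1.25,  0.93, -0.46,  2.1 , -1.97]), np.float64(0.7079296577213592), array([0.3 , 0.26, 0.23]))
```

```bash
cat >> plan.py <<'E'
def RM(T,J):
    T=T/np.linalg.norm(T); return np.stack([T,np.cross(J,T),J],1)
def cur():
    from plant import readout
    s=readout.get_state(); return np.array(s['eef_pos']),R.from_quat(s['tcp_rot']).as_matrix(),np.array(s['qpos'])
def go(p0,M0,p1,M1,q0=None,n=12,show=True):
    rv=R.from_matrix(M1@M0.T).as_rotvec(); d=(p1-p0)*1000
    bad=0;q=q0;mg=9
    for i in range(n+1):
        M=R.from_rotvec(rv*i/n).as_matrix()@M0; p=p0+(p1-p0)*i/n
        s=ik(p,M[:,0],M[:,2])
        if not s: bad+=1; continue
        if q is not None: s=[min(s,key=lambda a:abs(a-q).max())]; 
        if q is not None and abs(s[0]-q).max()>1.2: bad+=100
        q=s[0]; mg=min(mg,marg(q))
    if show: print('turn',rv.round(3),'ang',round(np.linalg.norm(rv),2),'shift',d.round(0),'bad',bad,'marg',round(mg,2),'qend',q.round(2))
    return q
E
python3 - <<'E'
from plan import *
p,M,q=cur()
al,ph=np.radians([75,65])
for js in (1,-1):
    _,T,J=pick('A',al,ph,js); Mt=RM(T,J)
    G=np.array([.5605,-.337,.075])
    pre=G-.095*T; hi=pre+[0,0,.2]
    print('js',js,T.round(3),J.round(3)); 
    mid=np.array([.55,-.15,.36])
    q1=go(p,M,hi,Mt,q); q2=go(hi,Mt,pre,Mt,q1); go(pre,Mt,G+.015*T,Mt,q2)
    print('   tcp',(G+.015*T).round(4))
    pl=place(-.035,ph,js,.1,.015,1); print('place',pl)
    up=np.array([.5605,-.337,.2]); go(up,Mt,pl[0]+[0,0,.1],RM(*pl[1:]),q2);
E
```

```text
js 1 [ 0.235  0.875 -0.423] [-0.966  0.259  0.   ]
turn [ 0.74  -0.968  1.164] ang 1.69 shift [ -90. -534.   11.] bad 103 marg 0.07 qend [-1.17  0.95  0.91  0.74  2.18  2.37]
turn [0. 0. 0.] ang 0.0 shift [   0.    0. -200.] bad 0 marg 0.47 qend [-1.17  1.18  0.89  0.66  2.01  2.21]
turn [0. 0. 0.] ang 0.0 shift [ 26.  96. -46.] bad 0 marg 0.63 qend [-1.1   1.09  1.15  0.68  1.84  2.15]
   tcp [ 0.564  -0.3239  0.0687]
place (array([ 0.63547025, -0.035     ,  0.08278015]), array([-0.42261826,  0.        , -0.90630779]), array([0., 1., 0.]))
turn [-1.014  1.322 -1.014] ang 1.95 shift [ 75. 302. -17.] bad 102 marg 0.03 qend [-0.17  0.67  1.22 -0.07  1.68 -1.73]
js -1 [ 0.235  0.875 -0.423] [ 0.966 -0.259 -0.   ]
turn [ 1.024  0.776 -1.606] ang 2.06 shift [ -90. -534.   11.] bad 0 marg 0.63 qend [-1.17  0.95  0.91  0.74  2.18 -0.77]
turn [0. 0. 0.] ang 0.0 shift [   0.    0. -200.] bad 0 marg 0.63 qend [-1.17  1.18  0.89  0.66  2.01 -0.94]
turn [0. 0. 0.] ang 0.0 shift [ 26.  96. -46.] bad 0 marg 0.68 qend [-1.1   1.09  1.15  0.68  1.84 -1.  ]
   tcp [ 0.564  -0.3239  0.0687]
place (array([ 0.63547025, -0.035     ,  0.08278015]), array([-0.42261826, -0.        , -0.90630779]), array([ 0., -1.,  0.]))
turn [-1.014  1.322 -1.014] ang 1.95 shift [ 75. 302. -17.] bad 0 marg 0.79 qend [-0.17  0.67  1.22 -0.07  1.68  1.41]
```

>>> move_arm:
  commands:
    - [0.08, 0.06, -0.12, -7, -40, 11, 40]
    - [0.15, 0.11, -0.23, -15, -80, 15, 75]
    - [0.22, 0.17, -0.345, -22, -120, 15, 75]
    - [0.29, 0.22, -0.46, -29, -165, 15, 75]
    - [0.365, 0.277, -0.573, -36, -205, 15, 75]
    - [0.438, 0.332, -0.687, -43, -245, 15, 75]
    - [0.51, 0.386, -0.8, -50, -285, 15, 75]
    - [0.585, 0.443, -0.917, -57, -325, 15, 75]
    - [0.658, 0.5, -1.03, -64, -365, 15, 75]
    - [0.73, 0.553, -1.145, -70, -405, 15, 75]
    - [0.804, 0.609, -1.26, -77, -445, 15, 75]
    - [0.877, 0.665, -1.375, -83, -490, 12, 75]

```text
time: 7.65
eef_pos: [0.5446, -0.3777, 0.3135]
tcp_rot: [0.328, 0.574, 0.355, 0.661]
contact_force: [1.0, -0.1, 0.6]
opening: 0.706
```

```bash
python3 st.py
python3 - <<'E'
from plan import *
p,M,q=cur()
print('ik',[a.round(3) for a in ik(p,M[:,0],M[:,2])])
al,ph=np.radians([75,65]);_,T,J=pick('A',al,ph,-1);Mt=RM(T,J);G=np.array([.5605,-.337,.075]);pre=G-.095*T
go(p,M,pre,Mt,q); go(p,M,pre+[0,0,.06],Mt,q)
E
```

```text
t 7.65 pos [ 544.6 -377.7  313.5] toolx [ 0.09   0.846 -0.526] jawaz -0.027 z [ 0.992 -0.027  0.126]
q [-0.973  0.556  1.283  0.68   2.078 -0.926] F [ 1.  -0.1  0.6] T [-0.43 -0.01 -0.09] open 0.706
ik [array([-1.078,  0.886,  0.933,  0.612,  2.155, -1.006])]
turn [ 0.14   0.107 -0.226] ang 0.29 shift [  -6.  -42. -198.] bad 0 marg 0.66 qend [-1.17  1.18  0.89  0.66  2.01 -0.94]
turn [ 0.14   0.107 -0.226] ang 0.29 shift [  -6.  -42. -138.] bad 0 marg 0.66 qend [-1.17  1.1   0.92  0.68  2.05 -0.9 ]
```

Run:
```python
from kin import *
import json
from scipy.optimize import least_squares
D_=[json.loads(l) for l in open('log.txt')]
q,p,o=D_[-1]
def rot(q): 
    E=rz(q[0])@ry(q[1]+q[2])@rz(q[3])@ry(q[4])@rz(q[5]); return np.stack([E[:,2],E[:,1],-E[:,0]],1)
print((rot(q)-R.from_quat(o).as_matrix()).round(3))
def fk(q,v):
    l1,l2,h,d1,d2,lt,d3,d4=v
    A=rz(q[0]);B=A@ry(q[1]);C=A@ry(q[1]+q[2]);E=C@rz(q[3]);F=E@ry(q[4])
    return np.array([0,0,h])+A@[0,d1,0]+B@[0,0,l1]+C@[0,0,l2]+E@[0,d2,0]+F@[d3,0,lt]
def f(v): return np.r_[np.concatenate([fk(a,v)-b for a,b,_ in D_]),(v[6:]-0)*1e-2,(v[5]-.25)*1e-4]
for x0 in (.25,.4):
    r=least_squares(f,[.425,.57,.3,.05,.05,x0,0,0]); print(r.x.round(4),abs(r.fun[:-3]).max())
```

```text
[[ 0.  0.  0.]
 [-0.  0. -0.]
 [-0. -0. -0.]]
[ 0.4346  0.5726  0.2265  0.1061 -0.005   0.2468  0.0044  0.    ] 0.002241532751411479
[ 0.4346  0.5726  0.2265  0.1061 -0.005   0.2468  0.0044  0.    ] 0.0022415325382888485
```

```bash
python3 - <<'E'
from kin import *
import json
from scipy.optimize import least_squares
D_=[json.loads(l) for l in open('log.txt')]
def fk(q,v):
    l1,l2,h,d1,lt=v
    A=rz(q[0]);B=A@ry(q[1]);C=A@ry(q[1]+q[2]);F=C@rz(q[3])@ry(q[4])
    return np.array([0,0,h])+A@[0,d1,0]+B@[0,0,l1]+C@[0,0,l2]+F@[0,0,lt]
f=lambda v:np.concatenate([fk(a,v)-b for a,b,_ in D_])
r=least_squares(f,[.425,.57,.3,.1,.25]); print(r.x.round(4),abs(r.fun).max())
E
sed -i 's/^L1,L2.*/L1,L2,H,D,LT=.430,.570,.2305,.101,.248/' kin.py
python3 - <<'E'
from plan import *
p,M,q=cur()
print('ik',[a.round(3) for a in ik(p,M[:,0],M[:,2])],q.round(3))
al=np.radians(75)
for ph in np.radians([50,55,60,65]):
  for t in 'ABC':
    _,T,J=pick(t,al,ph,-1);Mt=RM(T,J);G=np.array([*tubes[t],.075]);pre=G-.095*T
    q1=go(p,M,pre,Mt,q,show=False); qq=go(pre,Mt,G+.015*T,Mt,q1)
  for cy in (-.035,-.179):
    pl=place(cy,ph,-1,.05,.015,1); m=RM(*pl[1:]); qa=go(pre+[0,0,.1],Mt,pl[0]+[0,0,.1],m,q1,show=False); go(pl[0]+[0,0,.1],m,pl[0],m,qa)
E
```

```text
[0.4338 0.5682 0.2253 0.1012 0.2461] 0.0023269655419475566
ik [array([-0.973,  0.563,  1.274,  0.681,  2.079, -0.923])] [-0.973  0.556  1.283  0.68   2.078 -0.926]
turn [0. 0. 0.] ang 0.0 shift [ 22.  81. -71.] bad 0 marg 0.92 qend [-0.92  0.66  1.56  0.65  1.55 -0.89]
turn [0. 0. 0.] ang 0.0 shift [ 22.  81. -71.] bad 0 marg 0.77 qend [-1.    0.56  1.71  0.6   1.55 -0.97]
turn [0. 0. 0.] ang 0.0 shift [ 22.  81. -71.] bad 0 marg 0.69 qend [-1.19  0.51  1.79  0.48  1.6  -1.11]
turn [0. 0. 0.] ang 0.0 shift [   0.    0. -100.] bad 0 marg 0.99 qend [-0.17  0.79  1.35 -0.11  1.69  1.43]
turn [0. 0. 0.] ang 0.0 shift [   0.    0. -100.] bad 0 marg 0.99 qend [-0.35  0.83  1.29 -0.22  1.69  1.27]
turn [0. 0. 0.] ang 0.0 shift [ 23.  87. -63.] bad 0 marg 0.94 qend [-0.93  0.69  1.54  0.7   1.62 -0.91]
turn [0. 0. 0.] ang 0.0 shift [ 23.  87. -63.] bad 0 marg 0.79 qend [-1.02  0.6   1.69  0.64  1.61 -0.99]
turn [0. 0. 0.] ang 0.0 shift [ 23.  87. -63.] bad 0 marg 0.71 qend [-1.2   0.55  1.77  0.51  1.66 -1.12]
turn [0. 0. 0.] ang 0.0 shift [   0.    0. -100.] bad 0 marg 1.07 qend [-0.18  0.7
[... 507 characters left out ...]
 0 marg 1.02 qend [-0.18  0.69  1.46 -0.09  1.51  1.42]
turn [0. 0. 0.] ang 0.0 shift [   0.    0. -100.] bad 0 marg 1.09 qend [-0.36  0.73  1.39 -0.18  1.51  1.26]
turn [0. 0. 0.] ang 0.0 shift [ 26.  96. -46.] bad 0 marg 0.92 qend [-0.96  0.76  1.51  0.79  1.74 -0.93]
turn [0. 0. 0.] ang 0.0 shift [ 26.  96. -46.] bad 0 marg 0.83 qend [-1.04  0.68  1.65  0.72  1.74 -1.02]
turn [0. 0. 0.] ang 0.0 shift [ 26.  96. -46.] bad 0 marg 0.76 qend [-1.22  0.64  1.72  0.57  1.8  -1.14]
turn [0. 0. 0.] ang 0.0 shift [   0.    0. -100.] bad 0 marg 0.97 qend [-0.18  0.65  1.51 -0.08  1.41  1.42]
turn [0. 0. 0.] ang 0.0 shift [   0.    0. -100.] bad 0 marg 1.03 qend [-0.37  0.69  1.45 -0.16  1.42  1.26]
```

>>> move_arm:
  commands:
    - [0.07, 0.054, -0.113, -3, -21, -20, 75]
    - [0.14, 0.107, -0.226, -6, -42, -60, 75]
    - [0.14, 0.107, -0.226, -6, -42, -105, 75]
    - [0.14, 0.107, -0.226, -6, -42, -150, 75]
    - [0.14, 0.107, -0.226, -6, -42, -185, 75]
    - [0.14, 0.107, -0.226, -6, -42, -198, 75]
    - [0.14, 0.107, -0.226, -6, -42, -198, 75]

```text
time: 8.35
eef_pos: [0.5376, -0.4178, 0.1116]
tcp_rot: [0.457, 0.542, 0.3, 0.638]
contact_force: [-0.5, -0.4, 0.2]
opening: 0.707
```

```bash
cat > tub.py <<'E'
from h import *
def caps(tag=None,mn=8):
    out=[]
    for n in ['scene','side']:
        c=cam(n,f'{n}_{tag}' if tag else None); P=cloud(c); col=c['color'].astype(int); z=P[...,2]
        m=((col[...,2]>col[...,0]+45)&(z>0.03)&(z<0.135)&(P[...,0]<.8)&(P[...,0]>.2)).astype(np.uint8)
        k,l,st,ce=cv2.connectedComponentsWithStats(m)
        for i in range(1,k):
            if st[i,4]<mn: continue
            q=P[l==i]; t=q[q[:,2]>0.117]
            print(n,'cap',st[i,4],ce[i].round(0),q.mean(0).round(4),'top',len(t),t.mean(0).round(4) if len(t) else '')
if __name__=='__main__':
    import sys; caps(sys.argv[1] if len(sys.argv)>1 else None)
E
python3 st.py; python3 tub.py p1
python3 - <<'E'
from h import *
cam('wrist','w3')
from plan import *
p,M,q=cur()
al,ph=np.radians([75,65]);_,T,J=pick('A',al,ph,-1);Mt=RM(T,J);G=np.array([.5605,-.337,.075])
go(p,M,G+.015*T,Mt,q)
E
```

```text
t 8.35 pos [ 537.6 -417.8  111.6] toolx [ 0.233  0.879 -0.417] jawaz -0.261 z [ 0.966 -0.258 -0.006]
q [-1.052  0.813  1.333  0.737  1.892 -0.896] F [-0.5 -0.4  0.2] T [-0.44  0.14  0.02] open 0.707
scene cap 296 [ 13. 118.] [ 0.4976 -0.9551  0.0466] top 0 
scene cap 106 [170. 129.] [ 0.3834 -0.3737  0.1134] top 48 [ 0.379  -0.3763  0.1191]
scene cap 58 [158. 149.] [ 0.4899 -0.3299  0.1194] top 56 [ 0.49   -0.3296  0.1196]
scene cap 133 [139. 165.] [ 0.5659 -0.3326  0.1139] top 71 [ 0.5619 -0.3357  0.1192]
side cap 153 [308. 304.] [ 0.3753 -0.3815  0.1166] top 103 [ 0.3776 -0.3802  0.1201]
turn [ 0.003  0.003 -0.001] ang 0.0 shift [ 25.  97. -49.] bad 0 marg 0.92 qend [-0.96  0.76  1.51  0.79  1.74 -0.93]
```

View pics/w3.png

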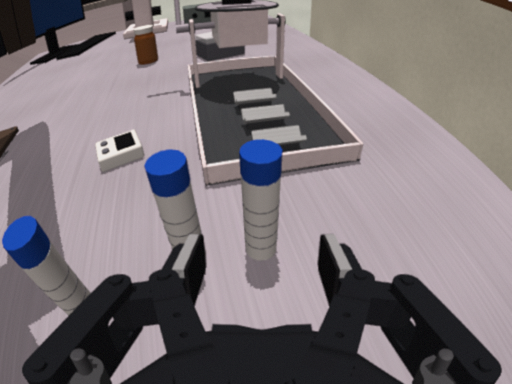

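View pics/side_p1.png

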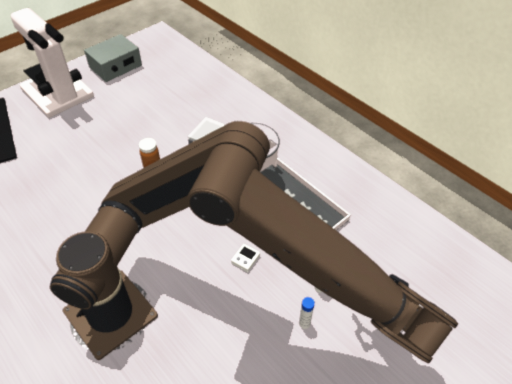

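>>> move_arm:
  commands:
    - [0, 0, 0, 10, 40, -20, 75]
    - [0, 0, 0, 20, 78, -40, 75]
    - [0, 0, 0, 25, 97, -49, 75]
    - [0, 0, 0, 25, 97, -49, 75]
    - [0, 0, 0, 25, 97, -49, 255]
    - [0, 0, 0, 25, 97, -49, 255]
    - [0, 0, 0, 25, 97, -49, 255]
    - [0, 0, 0, 25, 97, -49, 255]
    - [0, 0, 0, 25, 97, -49, 255]
    - [0, 0, 0, 25, 97, -49, 255]
  newtons: 60

```text
time: 9.5
eef_pos: [0.565, -0.3253, 0.0708]
tcp_rot: [0.453, 0.54, 0.299, 0.644]
contact_force: [0.0, -2.8, 6.2]
opening: 0.355
```

```bash
python3 st.py
python3 - <<'E'
from h import *
cam('wrist','w4')
E
```

```text
t 9.5 pos [ 565.  -325.3   70.8] toolx [ 0.238  0.873 -0.425] jawaz -0.263 z [ 0.966 -0.26   0.007]
q [-0.957  0.769  1.495  0.786  1.744 -0.933] F [ 0.  -2.8  6.2] T [-0.03 -0.09 -0.11] open 0.355
```

View pics/w4.png

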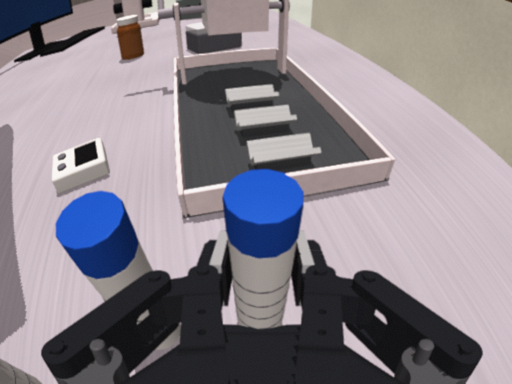

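```bash
cat > pl.py <<'E'
# usage: save at grasp: tube xy ; later compute place
from plan import *
import json,sys
def save(xy,zc=.06):
    p,M,q=cur(); c=M.T@(np.array([*xy,zc])-p); u=M.T@np.array([0,0,1.]); json.dump([c.tolist(),u.tolist()],open('grasp.json','w')); print(c.round(4),u.round(3))
def target(cy,dz,cx=.6285):
    c,u=map(np.array,json.load(open('grasp.json')))
    # want M@u=x, M@ez ~ -y
    x=np.array([1,-.005,0]);x/=np.linalg.norm(x); y=np.array([.005,1,0]);y/=np.linalg.norm(y)
    A=np.stack([x,-y,np.cross(x,-y)],1); j=np.array([0,0,1.]); j=j-u*(j@u); j/=np.linalg.norm(j)
    B=np.stack([u,j,np.cross(u,j)],1); M=A@B.T
    return np.array([cx,cy,.041+dz])-M@c, M
E
python3 - <<'E'
from pl import *
save((.5605,-.337))
p,M,q=cur()
up=p+[0,0,.16]
q1=go(p,M,up,M,q)
pt,Mt=target(-.035,.1); q2=go(up,M,pt,Mt,q1); print(pt,Mt[:,0])
E
```

```text
[-0.0067 -0.015  -0.0013] [-0.425  0.905  0.007]
turn [0. 0. 0.] ang 0.0 shift [  0.   0. 160.] bad 0 marg 0.91 qend [-0.96  0.56  1.49  0.83  1.9  -0.77]
turn [-1.011  1.325 -1.017] ang 1.95 shift [  74.  289. -102.] bad 0 marg 0.74 qend [-0.18  0.55  1.47 -0.08  1.56  1.4 ]
[ 0.63923537 -0.0363297   0.12855309] [-4.24969624e-01 -7.42989342e-04 -9.05207306e-01]
```

>>> move_arm:
  commands:
    - [0, 0, 0, 0, 0, 30, 255]
    - [0, 0, 0, 0, 0, 70, 255]
    - [0, 0, 0, 0, 0, 110, 255]
    - [0, 0, 0, 0, 0, 150, 255]
    - [0, 0, 0, 0, 0, 160, 255]
    - [0, 0, 0, 0, 0, 160, 255]

```text
time: 10.15
eef_pos: [0.5653, -0.3261, 0.2323]
tcp_rot: [0.451, 0.54, 0.298, 0.645]
contact_force: [-0.1, 0.1, -1.7]
opening: 0.351
```

```bash
python3 st.py
python3 - <<'E'
from pl import *
p,M,q=cur()
pt,Mt=target(-.035,.1); q2=go(p,M,pt,Mt,q)
from h import *
cam('wrist','w5')
E
```

```text
t 10.15 pos [ 565.3 -326.1  232.3] toolx [ 0.239  0.871 -0.428] jawaz -0.263 z [ 0.966 -0.26   0.01 ]
q [-0.958  0.557  1.483  0.826  1.896 -0.769] F [-0.1  0.1 -1.7] T [-0.47  0.15  0.01] open 0.351
turn [-1.006  1.324 -1.021] ang 1.95 shift [  74.  290. -104.] bad 0 marg 0.74 qend [-0.18  0.55  1.47 -0.08  1.56  1.4 ]
```

View pics/w5.png

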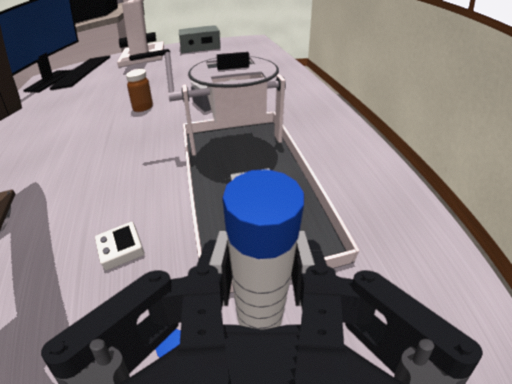

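>>> move_arm:
  commands:
    - [-0.077, 0.102, -0.079, 4, 10, 20, 255]
    - [-0.155, 0.204, -0.157, 8, 25, 20, 255]
    - [-0.232, 0.305, -0.236, 14, 45, 20, 255]
    - [-0.31, 0.407, -0.314, 20, 70, 20, 255]
    - [-0.387, 0.509, -0.393, 26, 95, 20, 255]
    - [-0.464, 0.611, -0.471, 32, 120, 20, 255]
    - [-0.542, 0.713, -0.55, 38, 145, 20, 255]
    - [-0.619, 0.815, -0.628, 45, 170, 20, 255]
    - [-0.697, 0.917, -0.707, 52, 200, 20, 255]
    - [-0.774, 1.018, -0.785, 60, 230, 10, 255]
    - [-0.851, 1.12, -0.864, 67, 260, 0, 255]
    - [-0.929, 1.222, -0.942, 74, 290, -20, 255]

```text
time: 11.4
eef_pos: [0.6387, -0.0341, 0.2084]
tcp_rot: [0.4, 0.613, -0.539, 0.417]
contact_force: [0.4, -0.4, -0.6]
opening: 0.354
```

```bash
python3 st.py
python3 - <<'E'
from pl import *
p,M,q=cur()
for dz in (.1,.06,.007): pt,Mt=target(-.035,dz); q2=go(p,M,pt,Mt,q)
E
```

```text
t 11.4 pos [638.7 -34.1 208.4] toolx [-0.333  0.04  -0.942] jawaz -1.491 z [ 0.08  -0.994 -0.07 ]
q [-0.201  0.418  1.477 -0.027  1.587  1.282] F [ 0.4 -0.4 -0.6] T [-0.02 -0.24  0.03] open 0.354
turn [-0.075  0.102 -0.074] ang 0.15 shift [  1.  -2. -80.] bad 0 marg 1.0 qend [-0.18  0.55  1.47 -0.08  1.56  1.4 ]
turn [-0.075  0.102 -0.074] ang 0.15 shift [   1.   -2. -120.] bad 0 marg 0.99 qend [-0.18  0.59  1.48 -0.08  1.5   1.41]
turn [-0.075  0.102 -0.074] ang 0.15 shift [   1.   -2. -173.] bad 0 marg 0.98 qend [-0.18  0.65  1.5  -0.08  1.42  1.41]
```

>>> move_arm:
  commands:
    - [-0.04, 0.05, -0.037, 1, -2, -20, 255]
    - [-0.075, 0.102, -0.074, 1, -2, -50, 255]
    - [-0.075, 0.102, -0.074, 1, -2, -85, 255]
    - [-0.075, 0.102, -0.074, 1, -2, -120, 255]
    - [-0.075, 0.102, -0.074, 1, -2, -135, 255]
    - [-0.075, 0.102, -0.074, 1, -2, -135, 255]

```text
time: 12.0
eef_pos: [0.6363, -0.0357, 0.068]
tcp_rot: [0.376, 0.6, -0.598, 0.376]
contact_force: [-0.6, -0.4, 0.3]
opening: 0.355
```

```bash
python3 st.py
python3 - <<'E'
from pl import *
p,M,q=cur()
pt,Mt=target(-.035,.007); q2=go(p,M,pt,Mt,q)
from h import *
cam('wrist','w6')
c=cam('scene'); cv2.imwrite('pics/s6.png',cv2.resize(c['color'][130:300,120:330],None,fx=3.5,fy=3.5,interpolation=cv2.INTER_CUBIC)[:,:,::-1])
E
```

```text
t 12.0 pos [636.3 -35.7  68. ] toolx [-0.435  0.    -0.901] jawaz -1.569 z [ 0.002 -1.    -0.001]
q [-0.184  0.617  1.488 -0.08   1.48   1.41 ] F [-0.6 -0.4  0.3] T [-0.03 -0.21 -0.02] open 0.355
turn [-0.001 -0.011 -0.   ] ang 0.01 shift [  3.  -1. -32.] bad 0 marg 0.98 qend [-0.18  0.65  1.5  -0.08  1.42  1.41]
```

View pics/w6.png

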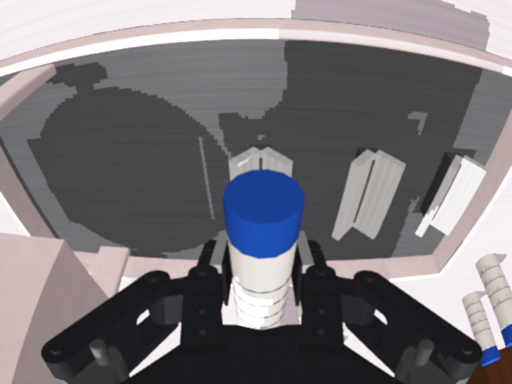

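View pics/s6.png

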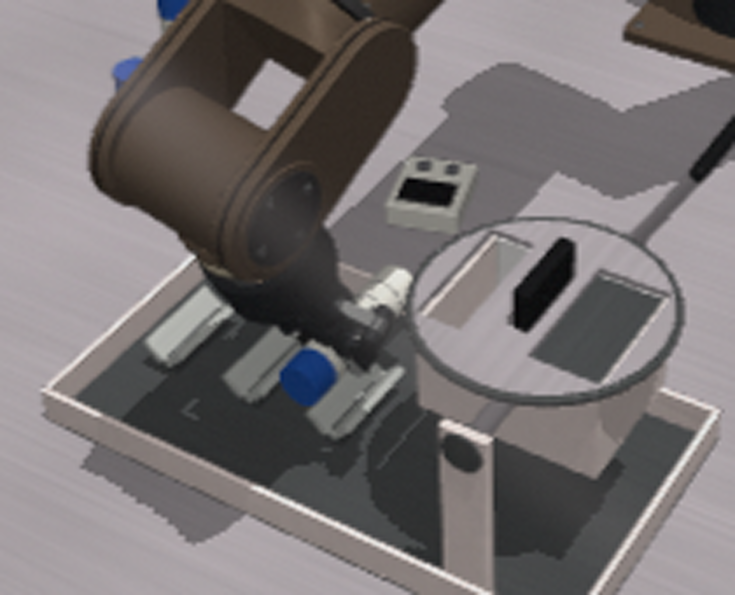

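>>> move_arm:
  commands:
    - [0, -0.011, 0, 3, -1, -12, 255]
    - [0, -0.011, 0, 3, -1, -24, 255]
    - [0, -0.011, 0, 3, -1, -32, 255]
    - [0, -0.011, 0, 3, -1, -32, 255]
    - [0, -0.011, 0, 3, -1, -32, 255]

```text
time: 12.6
eef_pos: [0.6425, -0.0373, 0.0411]
tcp_rot: [0.381, 0.595, -0.595, 0.382]
contact_force: [0.4, -0.1, -0.5]
opening: 0.354
```

```bash
python3 st.py
python3 - <<'E'
from h import *
cam('wrist','w7')
c=cam('side'); cv2.imwrite('pics/d7.png',cv2.resize(c['color'][130:270,210:360],None,fx=4,fy=4,interpolation=cv2.INTER_CUBIC)[:,:,::-1])
E
```

```text
t 12.6 pos [642.5 -37.3  41.1] toolx [-0.417 -0.001 -0.909] jawaz -1.569 z [ 0.002 -1.     0.   ]
q [-0.185  0.651  1.486 -0.079  1.428  1.412] F [ 0.4 -0.1 -0.5] T [-0.03 -0.25  0.  ] open 0.354
```

View pics/w7.png

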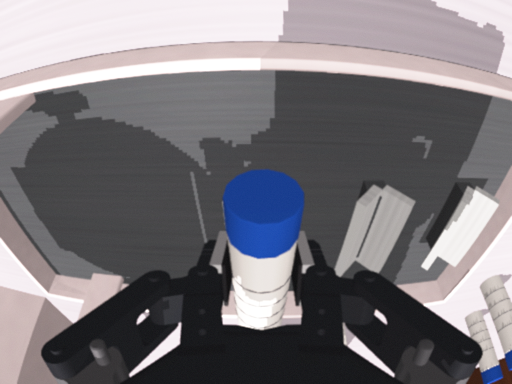

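View pics/d7.png

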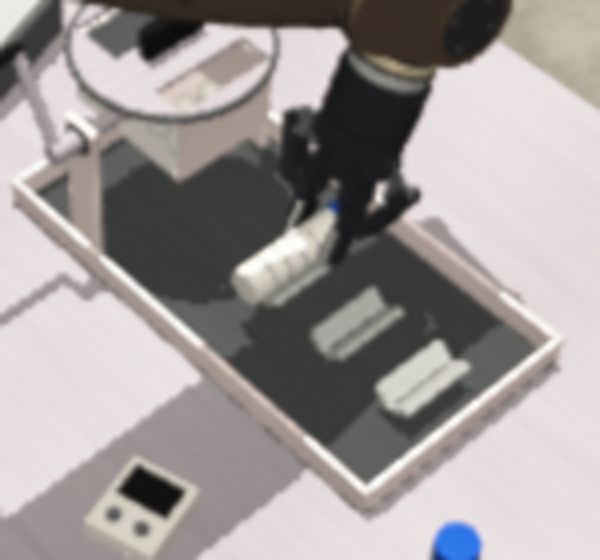

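>>> move_arm:
  commands:
    - [0, 0, 0, -3, 0, -4, 255]
    - [0, 0, 0, -3, 0, -7, 255]
    - [0, 0, 0, -3, 0, -7, 255]
    - [0, 0, 0, -3, 0, -7, 255]

```text
time: 13.1
eef_pos: [0.6401, -0.0374, 0.035]
tcp_rot: [0.382, 0.595, -0.595, 0.383]
contact_force: [-0.0, 0.0, -0.3]
opening: 0.351
```

```bash
python3 st.py
```

```text
t 13.1 pos [640.1 -37.4  35. ] toolx [-0.415 -0.001 -0.91 ] jawaz -1.569 z [ 0.002 -1.     0.001]
q [-0.186  0.654  1.495 -0.079  1.415  1.412] F [-0.   0.  -0.3] T [-0.01 -0.22 -0.  ] open 0.351
```

>>> move_arm:
  commands:
    - [0, 0, 0, 0, 0, 0, 140]
    - [0, 0, 0, 0, 0, 0, 110]
    - [0, 0, 0, 0, 0, 0, 105]
    - [0, 0, 0, 0, 0, 0, 105]
    - [0, 0, 0, 8, 0, 18, 105]
    - [0, 0, 0, 18, 0, 40, 105]
    - [0, 0, 0, 34, 0, 75, 105]
    - [0, 0, 0, 46, 0, 100, 90]
    - [0, 0, 0, 64, 0, 140, 75]
    - [0, 0, 0, 64, 0, 180, 75]

```text
time: 14.1
eef_pos: [0.7048, -0.0374, 0.2153]
tcp_rot: [0.381, 0.595, -0.595, 0.383]
contact_force: [0.4, 0.6, 1.6]
opening: 0.706
```

```bash
python3 st.py; python3 tub.py a
python3 - <<'E'
from h import *
c=cam('side'); cv2.imwrite('pics/d8.png',cv2.resize(c['color'][110:330,190:390],None,fx=2.7,fy=2.7,interpolation=cv2.INTER_CUBIC)[:,:,::-1])
cam('wrist','w8')
E
```

```text
t 14.1 pos [704.8 -37.4 215.3] toolx [-0.416 -0.001 -0.909] jawaz -1.569 z [ 0.002 -1.     0.   ]
q [-0.171  0.609  1.212 -0.073  1.744  1.401] F [0.4 0.6 1.6] T [ 0.   -0.25 -0.03] open 0.706
scene cap 306 [ 13. 118.] [ 0.4982 -0.9547  0.0462] top 0 
scene cap 165 [209. 250.] [ 0.6835 -0.0312  0.0477] top 0 
side cap 56 [295. 185.] [ 0.6804 -0.0404  0.0513] top 0 
side cap 140 [324. 267.] [ 0.4867 -0.334   0.1168] top 94 [ 0.4885 -0.3318  0.1203]
side cap 152 [308. 304.] [ 0.3753 -0.3816  0.1166] top 102 [ 0.3772 -0.3796  0.1199]
```

View pics/d8.png

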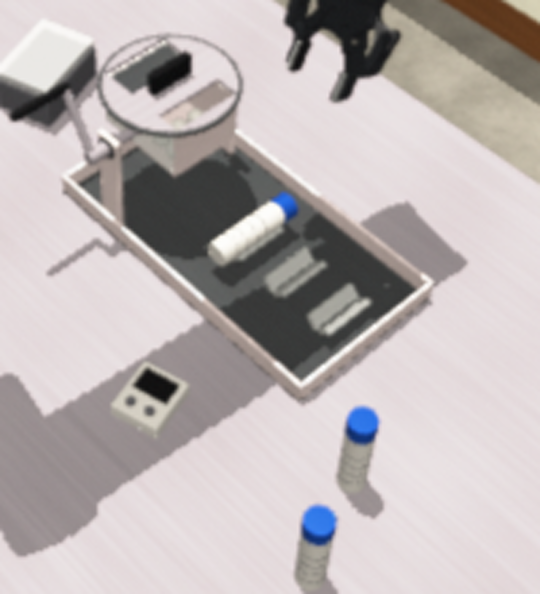

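View pics/w8.png

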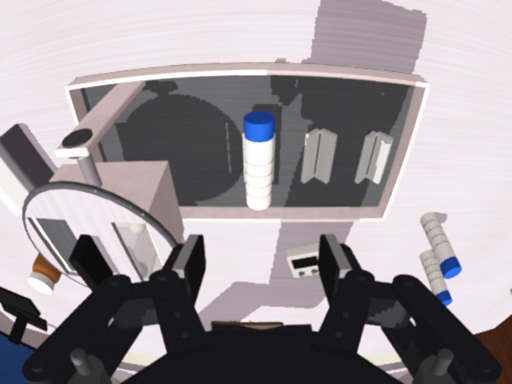

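```bash
cat > nx.py <<'E'
from pl import *
def nxt(xy,zg=.075,al=75,ph=65):
    al,ph=np.radians([al,ph]); _,T,J=pick('A',al,ph,-1);Mt=RM(T,J);G=np.array([*xy,zg])
    return Mt,G-.095*T,G+.015*T
E
python3 - <<'E'
from nx import *
p,M,q=cur(); Mt,pre,gr=nxt((.489,-.332))
q1=go(p,M,pre+[0,0,.15],Mt,q); q2=go(pre+[0,0,.15],Mt,pre,Mt,q1); print(pre,gr)
E
```

```text
turn [ 1.009 -1.31   1.018] ang 1.94 shift [-238. -378.   48.] bad 0 marg 0.75 qend [-1.13  0.55  1.44  0.72  2.06 -0.84]
turn [0. 0. 0.] ang 0.0 shift [   0.    0. -150.] bad 0 marg 0.75 qend [-1.13  0.72  1.48  0.66  1.89 -0.99]
[ 0.46671588 -0.41516548  0.11514873] [ 0.49251855 -0.31886861  0.06866073]
```

>>> move_arm:
  commands:
    - [0.078, -0.101, 0.078, -18, -29, 48, 75]
    - [0.155, -0.202, 0.157, -36, -58, 60, 75]
    - [0.233, -0.302, 0.235, -55, -87, 60, 75]
    - [0.31, -0.403, 0.313, -73, -116, 60, 75]
    - [0.388, -0.504, 0.392, -92, -145, 60, 75]
    - [0.466, -0.605, 0.47, -110, -174, 60, 75]
    - [0.543, -0.705, 0.548, -128, -203, 60, 75]
    - [0.621, -0.806, 0.626, -146, -232, 60, 75]
    - [0.699, -0.907, 0.705, -165, -262, 60, 75]
    - [0.776, -1.008, 0.783, -183, -291, 55, 75]
    - [0.854, -1.108, 0.861, -200, -320, 50, 75]
    - [0.931, -1.209, 0.94, -220, -350, 48, 75]

```text
time: 15.5
eef_pos: [0.4831, -0.3878, 0.2624]
tcp_rot: [0.466, 0.565, 0.232, 0.64]
contact_force: [0.6, -0.1, -0.8]
opening: 0.702
```

```bash
python3 st.py
python3 - <<'E'
from nx import *
p,M,q=cur(); Mt,pre,gr=nxt((.489,-.332))
go(p,M,pre,Mt,q)
E
```

```text
t 15.5 pos [ 483.1 -387.8  262.4] toolx [ 0.254  0.823 -0.508] jawaz -0.342 z [ 0.94  -0.334 -0.073]
q [-1.094  0.474  1.504  0.705  1.943 -0.724] F [ 0.6 -0.1 -0.8] T [-0.41  0.09 -0.03] open 0.702
turn [ 0.071 -0.099  0.076] ang 0.14 shift [ -16.  -27. -147.] bad 0 marg 0.87 qend [-1.13  0.72  1.48  0.66  1.89 -0.99]
```

>>> move_arm:
  commands:
    - [0.036, -0.05, 0.038, -8, -14, 0, 75]
    - [0.071, -0.099, 0.076, -16, -27, -30, 75]
    - [0.071, -0.099, 0.076, -16, -27, -70, 75]
    - [0.071, -0.099, 0.076, -16, -27, -110, 75]
    - [0.071, -0.099, 0.076, -16, -27, -147, 75]
    - [0.071, -0.099, 0.076, -16, -27, -147, 75]
    - [0.071, -0.099, 0.076, -16, -27, -147, 75]

```text
time: 16.2
eef_pos: [0.4667, -0.4137, 0.1143]
tcp_rot: [0.456, 0.541, 0.3, 0.64]
contact_force: [0.9, 0.1, 1.1]
opening: 0.704
```

```bash
python3 st.py; python3 tub.py b
python3 - <<'E'
from nx import *
p,M,q=cur(); Mt,pre,gr=nxt((.489,-.332))
go(p,M,gr,Mt,q)
from h import *
cam('wrist','w9')
E
```

```text
t 16.2 pos [ 466.7 -413.7  114.3] toolx [ 0.235  0.877 -0.419] jawaz -0.262 z [ 0.966 -0.259 -0.002]
q [-1.132  0.727  1.471  0.664  1.893 -0.986] F [0.9 0.1 1.1] T [-0.41  0.15 -0.01] open 0.704
scene cap 301 [ 13. 118.] [ 0.498  -0.955   0.0464] top 0 
scene cap 105 [170. 129.] [ 0.3831 -0.3739  0.1134] top 48 [ 0.3793 -0.3763  0.1193]
scene cap 58 [158. 149.] [ 0.4894 -0.3304  0.1189] top 52 [ 0.4893 -0.3298  0.1193]
scene cap 166 [209. 250.] [ 0.6836 -0.0311  0.0478] top 0 
side cap 56 [295. 185.] [ 0.6798 -0.0408  0.0523] top 0 
side cap 63 [306. 307.] [ 0.3672 -0.3844  0.1132] top 23 [ 0.3674 -0.3812  0.1205]
turn [0.002 0.002 0.   ] ang 0.0 shift [ 25.  97. -49.] bad 0 marg 0.83 qend [-1.04  0.68  1.65  0.72  1.74 -1.02]
```

View pics/w9.png

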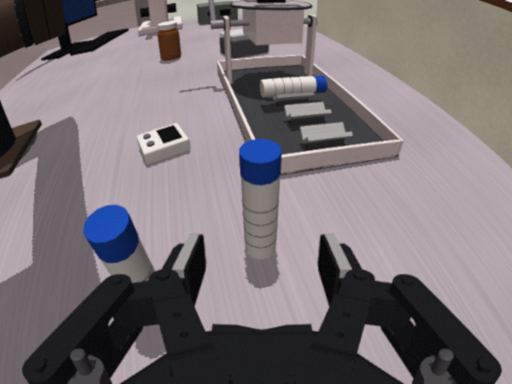

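>>> move_arm:
  commands:
    - [0, 0, 0, 10, 40, -20, 75]
    - [0, 0, 0, 20, 78, -40, 75]
    - [0, 0, 0, 25, 97, -49, 75]
    - [0, 0, 0, 25, 97, -49, 75]
    - [0, 0, 0, 25, 97, -49, 255]
    - [0, 0, 0, 25, 97, -49, 255]
    - [0, 0, 0, 25, 97, -49, 255]
    - [0, 0, 0, 25, 97, -49, 255]
    - [0, 0, 0, 25, 97, -49, 255]
    - [0, 0, 0, 25, 97, -49, 255]
  newtons: 60

```text
time: 17.35
eef_pos: [0.4933, -0.3208, 0.071]
tcp_rot: [0.452, 0.54, 0.298, 0.644]
contact_force: [-0.3, -2.3, 6.4]
opening: 0.352
```

```bash
python3 st.py; python3 -c "
from pl import *
save((.489,-.332))"
```

```text
t 17.35 pos [ 493.3 -320.8   71. ] toolx [ 0.239  0.873 -0.426] jawaz -0.264 z [ 0.965 -0.261  0.007]
q [-1.039  0.685  1.639  0.718  1.741 -1.019] F [-0.3 -2.3  6.4] T [ 0.09 -0.09 -0.07] open 0.352
[-0.0061 -0.015  -0.0013] [-0.426  0.905  0.007]
```

>>> move_arm:
  commands:
    - [0, 0, 0, 0, 0, 30, 255]
    - [0, 0, 0, 0, 0, 70, 255]
    - [0, 0, 0, 0, 0, 110, 255]
    - [0, 0, 0, 0, 0, 150, 255]
    - [0, 0, 0, 0, 0, 160, 255]
    - [0, 0, 0, 0, 0, 160, 255]

```text
time: 17.95
eef_pos: [0.4936, -0.3218, 0.2324]
tcp_rot: [0.451, 0.54, 0.297, 0.646]
contact_force: [-0.4, -0.2, -1.3]
opening: 0.352
```

```bash
python3 st.py
python3 - <<'E'
from pl import *
p,M,q=cur()
pt,Mt=target(-.107,.1); q2=go(p,M,pt,Mt,q)
from h import *
cam('wrist','w10')
E
```

```text
t 17.95 pos [ 493.6 -321.8  232.4] toolx [ 0.24  0.87 -0.43] jawaz -0.264 z [ 0.965 -0.261  0.01 ]
q [-1.039  0.457  1.626  0.759  1.915 -0.855] F [-0.4 -0.2 -1.3] T [-0.56  0.16  0.02] open 0.352
turn [-1.005  1.324 -1.02 ] ang 1.95 shift [ 146.  214. -103.] bad 0 marg 0.7 qend [-0.28  0.56  1.44 -0.12  1.56  1.32]
```

View pics/w10.png

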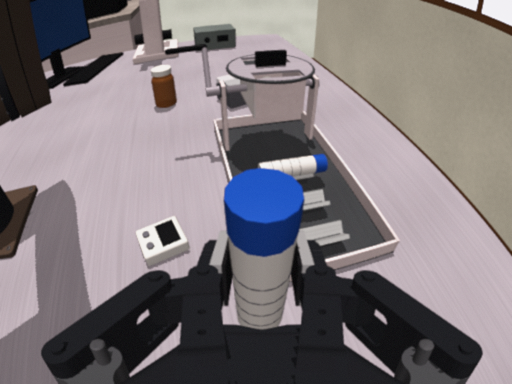

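>>> move_arm:
  commands:
    - [-0.077, 0.102, -0.079, 11, 10, 20, 255]
    - [-0.155, 0.204, -0.157, 22, 25, 20, 255]
    - [-0.232, 0.305, -0.236, 33, 40, 20, 255]
    - [-0.31, 0.407, -0.314, 45, 55, 20, 255]
    - [-0.387, 0.509, -0.393, 56, 72, 20, 255]
    - [-0.464, 0.611, -0.471, 68, 90, 20, 255]
    - [-0.542, 0.713, -0.55, 80, 110, 20, 255]
    - [-0.619, 0.815, -0.628, 92, 130, 20, 255]
    - [-0.697, 0.917, -0.707, 105, 150, 20, 255]
    - [-0.774, 1.018, -0.785, 118, 172, 10, 255]
    - [-0.851, 1.12, -0.864, 132, 195, 0, 255]
    - [-0.929, 1.222, -0.942, 146, 214, -20, 255]

```text
time: 19.2
eef_pos: [0.6395, -0.1057, 0.2088]
tcp_rot: [0.399, 0.613, -0.54, 0.417]
contact_force: [0.5, -0.1, -0.4]
opening: 0.355
```

```bash
python3 st.py
python3 - <<'E'
from pl import *
p,M,q=cur()
for dz in (.05,.006): pt,Mt=target(-.107,dz); q2=go(p,M,pt,Mt,q)
print(pt)
E
```

```text
t 19.2 pos [ 639.5 -105.7  208.8] toolx [-0.333  0.039 -0.942] jawaz -1.49 z [ 0.08  -0.994 -0.07 ]
q [-0.297  0.436  1.451 -0.06   1.591  1.191] F [ 0.5 -0.1 -0.4] T [-0.1  -0.18 -0.05] open 0.355
turn [-0.074  0.102 -0.075] ang 0.15 shift [   0.   -3. -130.] bad 0 marg 1.01 qend [-0.28  0.62  1.46 -0.12  1.49  1.33]
turn [-0.074  0.102 -0.075] ang 0.15 shift [   0.   -3. -174.] bad 0 marg 1.0 qend [-0.28  0.67  1.47 -0.12  1.43  1.33]
[ 0.639506   -0.10828326  0.03504377]
```

>>> move_arm:
  commands:
    - [-0.037, 0.05, -0.037, 0, -2, -20, 255]
    - [-0.074, 0.102, -0.075, 0, -3, -50, 255]
    - [-0.074, 0.102, -0.075, 0, -3, -85, 255]
    - [-0.074, 0.102, -0.075, 0, -3, -120, 255]
    - [-0.074, 0.102, -0.075, 0, -3, -145, 255]
    - [-0.074, 0.102, -0.075, 0, -3, -160, 255]
    - [-0.074, 0.102, -0.075, 0, -3, -170, 255]
    - [-0.074, 0.102, -0.075, 0, -3, -173, 255]
    - [-0.074, 0.102, -0.075, 0, -3, -173, 255]
    - [-0.074, 0.102, -0.075, 0, -3, -173, 255]

```text
time: 20.2
eef_pos: [0.6406, -0.1091, 0.0373]
tcp_rot: [0.379, 0.597, -0.596, 0.38]
contact_force: [0.1, -0.2, -1.8]
opening: 0.352
```

```bash
python3 st.py
python3 - <<'E'
from pl import *
p,M,q=cur()
pt,Mt=target(-.107,.006); q2=go(p,M,pt,Mt,q)
E
```

```text
t 20.2 pos [ 640.6 -109.1   37.3] toolx [-0.424 -0.002 -0.906] jawaz -1.569 z [ 0.002 -1.     0.001]
q [-0.279  0.67   1.467 -0.12   1.428  1.333] F [ 0.1 -0.2 -1.8] T [ 0.02 -0.32  0.02] open 0.352
turn [ 0.001  0.003 -0.   ] ang 0.0 shift [-1.  1. -2.] bad 0 marg 1.01 qend [-0.28  0.67  1.47 -0.12  1.43  1.33]
```

>>> move_arm:
  commands:
    - [0, 0, 0, -1, 1, -2, 255]
    - [0, 0, 0, -1, 1, -2, 140]
    - [0, 0, 0, -1, 1, -2, 110]
    - [0, 0, 0, -1, 1, -2, 105]
    - [0, 0, 0, -1, 1, -2, 105]
    - [0, 0, 0, 8, 0, 18, 105]
    - [0, 0, 0, 18, 0, 40, 105]
    - [0, 0, 0, 34, 0, 75, 105]
    - [0, 0, 0, 46, 0, 100, 90]
    - [0, 0, 0, 64, 0, 140, 75]
    - [0, 0, 0, 64, 0, 180, 75]

```text
time: 21.3
eef_pos: [0.7053, -0.109, 0.2176]
tcp_rot: [0.379, 0.597, -0.596, 0.38]
contact_force: [0.9, 0.4, -0.4]
opening: 0.705
```

```bash
python3 st.py; python3 tub.py c
python3 - <<'E'
from h import *
cam('wrist','w11')
from nx import *
p,M,q=cur(); Mt,pre,gr=nxt((.378,-.378))
q1=go(p,M,pre+[0,0,.15],Mt,q); q2=go(pre+[0,0,.15],Mt,pre,Mt,q1); print(pre,gr)
E
```

```text
t 21.3 pos [ 705.3 -109.   217.6] toolx [-0.424 -0.002 -0.906] jawaz -1.568 z [ 0.002 -1.     0.001]
q [-0.257  0.629  1.18  -0.112  1.756  1.315] F [ 0.9  0.4 -0.4] T [-0.   -0.19 -0.04] open 0.705
scene cap 294 [ 13. 118.] [ 0.4977 -0.9549  0.0469] top 0 
scene cap 92 [170. 130.] [ 0.384  -0.3719  0.112 ] top 30 [ 0.3796 -0.3726  0.1195]
scene cap 160 [184. 240.] [ 0.6834 -0.1027  0.0475] top 0 
scene cap 165 [209. 250.] [ 0.6834 -0.0313  0.0476] top 0 
side cap 56 [295. 185.] [ 0.6797 -0.0412  0.0518] top 0 
side cap 55 [311. 198.] [ 0.6807 -0.1122  0.0515] top 0 
side cap 153 [308. 304.] [ 0.3752 -0.3816  0.1167] top 101 [ 0.3774 -0.379   0.1203]
turn [ 1.013 -1.313  1.018] ang 1.95 shift [-351. -352.   43.] bad 0 marg 0.67 qend [-1.29  0.52  1.47  0.58  2.14 -0.98]
turn [0. 0. 0.] ang 0.0 shift [   0.    0. -150.] bad 0 marg 0.67 qend [-1.29  0.7   1.51  0.52  1.95 -1.11]
[ 0.35571588 -0.46116548  0.11514873] [ 0.38151855 -0.36486861  0.06866073]
```

View pics/w11.png

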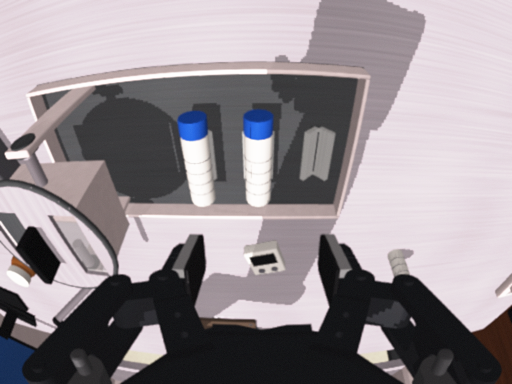

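Two tubes lie in cradles 3 and 2; C unmoved. On to C.

>>> move_arm:
  commands:
    - [0.078, -0.101, 0.078, -27, -27, 40, 75]
    - [0.156, -0.202, 0.157, -54, -54, 60, 75]
    - [0.234, -0.303, 0.235, -81, -81, 60, 75]
    - [0.312, -0.404, 0.313, -108, -108, 60, 75]
    - [0.39, -0.505, 0.392, -135, -135, 60, 75]
    - [0.468, -0.606, 0.47, -162, -162, 60, 75]
    - [0.545, -0.707, 0.548, -190, -190, 60, 75]
    - [0.623, -0.808, 0.626, -217, -217, 60, 75]
    - [0.701, -0.909, 0.705, -244, -244, 60, 75]
    - [0.779, -1.01, 0.783, -271, -271, 55, 75]
    - [0.857, -1.111, 0.861, -298, -298, 50, 75]
    - [0.935, -1.212, 0.94, -325, -325, 45, 75]

```text
time: 22.65
eef_pos: [0.3796, -0.4353, 0.2663]
tcp_rot: [0.465, 0.565, 0.231, 0.641]
contact_force: [0.6, 0.2, 0.3]
opening: 0.705
```

```bash
python3 st.py
python3 - <<'E'
from nx import *
p,M,q=cur(); Mt,pre,gr=nxt((.378,-.378))
go(p,M,pre,Mt,q)
E
```

```text
t 22.65 pos [ 379.6 -435.3  266.3] toolx [ 0.255  0.822 -0.509] jawaz -0.343 z [ 0.939 -0.336 -0.071]
q [-1.254  0.443  1.538  0.589  2.027 -0.855] F [0.6 0.2 0.3] T [-0.46  0.08 -0.03] open 0.705
turn [ 0.074 -0.098  0.078] ang 0.14 shift [ -24.  -26. -151.] bad 0 marg 0.78 qend [-1.29  0.7   1.51  0.52  1.95 -1.11]
```

>>> move_arm:
  commands:
    - [0.037, -0.05, 0.038, -12, -13, 0, 75]
    - [0.074, -0.098, 0.078, -24, -26, -30, 75]
    - [0.074, -0.098, 0.078, -24, -26, -70, 75]
    - [0.074, -0.098, 0.078, -24, -26, -110, 75]
    - [0.074, -0.098, 0.078, -24, -26, -151, 75]
    - [0.074, -0.098, 0.078, -24, -26, -151, 75]
    - [0.074, -0.098, 0.078, -24, -26, -151, 75]

```text
time: 23.35
eef_pos: [0.3554, -0.4602, 0.1145]
tcp_rot: [0.456, 0.541, 0.3, 0.64]
contact_force: [-0.2, 0.3, -0.0]
opening: 0.708
```

```bash
python3 st.py; python3 tub.py d
python3 - <<'E'
from nx import *
p,M,q=cur(); Mt,pre,gr=nxt((.378,-.378))
go(p,M,gr,Mt,q)
from h import *
cam('wrist','w12')
E
```

```text
t 23.35 pos [ 355.4 -460.2  114.5] toolx [ 0.234  0.878 -0.418] jawaz -0.262 z [ 0.966 -0.259 -0.002]
q [-1.295  0.706  1.505  0.525  1.956 -1.111] F [-0.2  0.3 -0. ] T [-0.4   0.19  0.02] open 0.708
scene cap 296 [ 13. 118.] [ 0.4977 -0.9548  0.0469] top 0 
scene cap 104 [170. 129.] [ 0.3833 -0.3739  0.1133] top 49 [ 0.3796 -0.3765  0.1192]
scene cap 159 [185. 240.] [ 0.6833 -0.1027  0.0474] top 0 
scene cap 164 [209. 250.] [ 0.6835 -0.0311  0.0478] top 0 
side cap 55 [295. 185.] [ 0.6799 -0.0413  0.0521] top 0 
side cap 56 [311. 198.] [ 0.6805 -0.1121  0.0517] top 0 
turn [ 0.002  0.002 -0.   ] ang 0.0 shift [ 25.  97. -49.] bad 0 marg 0.76 qend [-1.22  0.64  1.72  0.57  1.8  -1.14]
```

View pics/w12.png

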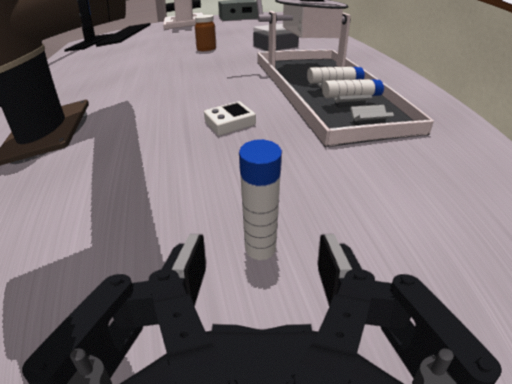

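>>> move_arm:
  commands:
    - [0, 0, 0, 10, 40, -20, 75]
    - [0, 0, 0, 20, 78, -40, 75]
    - [0, 0, 0, 25, 97, -49, 75]
    - [0, 0, 0, 25, 97, -49, 75]
    - [0, 0, 0, 25, 97, -49, 255]
    - [0, 0, 0, 25, 97, -49, 255]
    - [0, 0, 0, 25, 97, -49, 255]
    - [0, 0, 0, 25, 97, -49, 255]
    - [0, 0, 0, 25, 97, -49, 255]
    - [0, 0, 0, 25, 97, -49, 255]
  newtons: 60

```text
time: 24.5
eef_pos: [0.3815, -0.3675, 0.0708]
tcp_rot: [0.452, 0.541, 0.298, 0.644]
contact_force: [-1.2, -2.6, 7.0]
opening: 0.355
```

```bash
python3 st.py; python3 -c "
from pl import *
save((.378,-.378))"
```

```text
t 24.5 pos [ 381.5 -367.5   70.8] toolx [ 0.238  0.873 -0.426] jawaz -0.263 z [ 0.966 -0.26   0.006]
q [-1.219  0.647  1.702  0.568  1.799 -1.141] F [-1.2 -2.6  7. ] T [ 0.14 -0.16 -0.05] open 0.355
[-0.0054 -0.0145 -0.0008] [-0.426  0.905  0.006]
```

>>> move_arm:
  commands:
    - [0, 0, 0, 0, 0, 30, 255]
    - [0, 0, 0, 0, 0, 70, 255]
    - [0, 0, 0, 0, 0, 110, 255]
    - [0, 0, 0, 0, 0, 150, 255]
    - [0, 0, 0, 0, 0, 160, 255]
    - [0, 0, 0, 0, 0, 160, 255]

```text
time: 25.1
eef_pos: [0.3817, -0.3686, 0.2321]
tcp_rot: [0.451, 0.541, 0.297, 0.645]
contact_force: [-0.8, 0.1, -0.9]
opening: 0.354
```

```bash
python3 st.py
python3 - <<'E'
from pl import *
p,M,q=cur()
pt,Mt=target(-.179,.1); q2=go(p,M,pt,Mt,q)
from h import *
cam('wrist','w13')
E
```

```text
t 25.1 pos [ 381.7 -368.6  232.1] toolx [ 0.239  0.87  -0.431] jawaz -0.263 z [ 0.965 -0.26   0.009]
q [-1.219  0.411  1.689  0.614  2.001 -0.997] F [-0.8  0.1 -0.9] T [-0.5   0.16  0.02] open 0.354
turn [-1.006  1.323 -1.02 ] ang 1.95 shift [ 258.  189. -102.] bad 0 marg 0.66 qend [-0.37  0.59  1.4  -0.15  1.56  1.23]
```

View pics/w13.png

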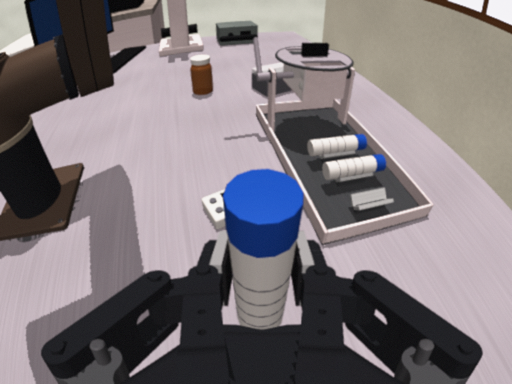

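>>> move_arm:
  commands:
    - [-0.077, 0.102, -0.079, 20, 12, 20, 255]
    - [-0.155, 0.204, -0.157, 40, 25, 20, 255]
    - [-0.232, 0.305, -0.236, 60, 38, 20, 255]
    - [-0.31, 0.407, -0.314, 80, 52, 20, 255]
    - [-0.387, 0.509, -0.393, 101, 67, 20, 255]
    - [-0.464, 0.611, -0.471, 122, 82, 20, 255]
    - [-0.542, 0.713, -0.55, 144, 98, 20, 255]
    - [-0.619, 0.815, -0.628, 166, 115, 20, 255]
    - [-0.697, 0.917, -0.707, 189, 133, 20, 255]
    - [-0.774, 1.018, -0.785, 212, 152, 10, 255]
    - [-0.851, 1.12, -0.864, 235, 171, 0, 255]
    - [-0.929, 1.222, -0.942, 258, 190, -20, 255]

```text
time: 26.35
eef_pos: [0.6402, -0.1769, 0.2088]
tcp_rot: [0.399, 0.613, -0.54, 0.417]
contact_force: [0.4, -1.3, -0.3]
opening: 0.357
```

```bash
python3 st.py
python3 - <<'E'
from pl import *
p,M,q=cur()
for dz in (.05,.006): pt,Mt=target(-.179,dz); q2=go(p,M,pt,Mt,q)
print(pt)
E
```

```text
t 26.35 pos [ 640.2 -176.9  208.8] toolx [-0.334  0.04  -0.942] jawaz -1.491 z [ 0.079 -0.994 -0.07 ]
q [-0.388  0.47   1.406 -0.09   1.597  1.104] F [ 0.4 -1.3 -0.3] T [-0.05 -0.2  -0.04] open 0.357
turn [-0.074  0.102 -0.075] ang 0.15 shift [  -1.   -3. -129.] bad 0 marg 1.06 qend [-0.37  0.64  1.42 -0.16  1.49  1.25]
turn [-0.074  0.102 -0.075] ang 0.15 shift [  -1.   -3. -173.] bad 0 marg 1.04 qend [-0.37  0.69  1.43 -0.16  1.43  1.26]
[ 0.63929555 -0.17975066  0.03594501]
```

>>> move_arm:
  commands:
    - [-0.037, 0.05, -0.037, 0, -2, -20, 255]
    - [-0.074, 0.102, -0.075, -1, -2, -50, 255]
    - [-0.074, 0.102, -0.075, -1, -2, -85, 255]
    - [-0.074, 0.102, -0.075, -1, -2, -120, 255]
    - [-0.074, 0.102, -0.075, -1, -2, -145, 255]
    - [-0.074, 0.102, -0.075, -1, -2, -160, 255]
    - [-0.074, 0.102, -0.075, -1, -2, -170, 255]
    - [-0.074, 0.102, -0.075, -1, -2, -174, 255]
    - [-0.074, 0.102, -0.075, -1, -2, -174, 255]
    - [-0.074, 0.102, -0.075, -1, -2, -174, 255]

```text
time: 27.35
eef_pos: [0.6402, -0.1793, 0.0363]
tcp_rot: [-0.379, -0.597, 0.597, -0.38]
contact_force: [0.6, 0.3, -0.7]
opening: 0.349
```

```bash
python3 st.py
python3 - <<'E'
from pl import *
p,M,q=cur()
pt,Mt=target(-.179,.006); q2=go(p,M,pt,Mt,q)
E
```

```text
t 27.35 pos [ 640.2 -179.3   36.3] toolx [-0.424 -0.001 -0.906] jawaz -1.57 z [ 0.001 -1.     0.001]
q [-0.367  0.696  1.427 -0.156  1.431  1.257] F [ 0.6  0.3 -0.7] T [ 0.04 -0.29 -0.01] open 0.349
turn [0.001 0.002 0.   ] ang 0.0 shift [-1. -0. -0.] bad 0 marg 1.05 qend [-0.37  0.69  1.43 -0.16  1.43  1.26]
```

>>> move_arm:
  commands:
    - [0, 0, 0, -1, 0, 0, 145]
    - [0, 0, 0, -1, 0, 0, 129]
    - [0, 0, 0, -1, 0, 0, 125]
    - [0, 0, 0, -1, 0, 0, 125]
    - [0, 0, 0, 8, 0, 18, 125]
    - [0, 0, 0, 18, 0, 40, 125]
    - [0, 0, 0, 34, 0, 75, 105]
    - [0, 0, 0, 46, 0, 100, 90]
    - [0, 0, 0, 64, 0, 140, 75]
    - [0, 0, 0, 64, 0, 180, 75]
    - [0, 0, 0, 64, 0, 220, 75]

```text
time: 28.45
eef_pos: [0.7044, -0.1791, 0.2574]
tcp_rot: [0.379, 0.597, -0.597, 0.38]
contact_force: [-0.3, -0.7, 0.3]
opening: 0.704
```

```bash
python3 st.py; python3 tub.py e
python3 - <<'E'
from h import *
cam('wrist','w14')
for n in ('scene','side'):
    c=cam(n); P=cloud(c); x,y,z=P[...,0],P[...,1],P[...,2]
    for cy in (-.035,-.107,-.179):
        m=(abs(y-cy)<.022)&(z>.048)&(z<.062)&(x>.53)&(x<.73)
        q=P[m]; 
        if len(q)<10: continue
        top=q[q[:,2]>np.percentile(q[:,2],70)]
        b=np.polyfit(top[:,0],top[:,1],1)
        print(n,cy,len(q),'x',np.percentile(q[:,0],[1,99]).round(4),'y',top[:,1].mean().round(4),'slope',b[0].round(3),'ztop',np.percentile(q[:,2],97).round(4))
E
```

```text
t 28.45 pos [ 704.4 -179.1  257.4] toolx [-0.425 -0.001 -0.905] jawaz -1.57 z [ 0.001 -1.     0.001]
q [-0.339  0.633  1.102 -0.147  1.82   1.224] F [-0.3 -0.7  0.3] T [ 0.03 -0.22 -0.07] open 0.704
scene cap 304 [ 13. 118.] [ 0.4969 -0.955   0.0464] top 0 
scene cap 147 [161. 230.] [ 0.6831 -0.1744  0.0474] top 0 
scene cap 159 [184. 240.] [ 0.6833 -0.1028  0.0474] top 0 
scene cap 165 [209. 250.] [ 0.6835 -0.0314  0.0476] top 0 
side cap 55 [295. 185.] [ 0.6802 -0.0406  0.0518] top 0 
side cap 56 [311. 198.] [ 0.6802 -0.1123  0.052 ] top 0 
side cap 60 [328. 211.] [ 0.6798 -0.1839  0.0522] top 0 
scene -0.035 394 x [0.572  0.6906] y -0.0331 slope -0.007 ztop 0.0577
scene -0.107 379 x [0.5715 0.6902] y -0.105 slope 0.006 ztop 0.0576
scene -0.179 356 x [0.5705 0.6906] y -0.1767 slope -0.014 ztop 0.0577
side -0.035 252 x [0.5697 0.6895] y -0.0365 slope -0.023 ztop 0.0592
side -0.107 262 x [0.5702 0.6895] y -0.1088 slope 0.01 ztop 0.0596
side -0.179 285 x [0.5694 0.6892] y -0.1809 slope 0.015 ztop 0.0601
```

View pics/w14.png

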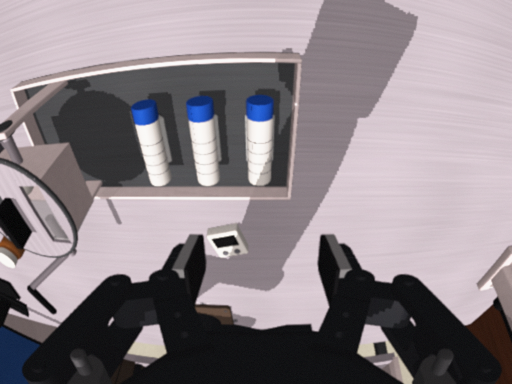

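Run:
```python
from h import *
for n in ('scene','side'):
    c=cam(n,n+'L'); P=cloud(c);col=c['color'].astype(int); x,y,z=P[...,0],P[...,1],P[...,2]
    m=(col.max(-1)<70)&(x>.42)&(x<.53)&(y>.11)&(y<.21)&(z>.17)&(z<.25)
    q=P[m]; print(n,len(q))
    if len(q)>5:
        print(np.percentile(q,[2,50,98],axis=0).round(4)); b=np.polyfit(q[:,0],q[:,1],1); print('slope',b[0])
from nx import *
p,M,q=cur()
Mt=RM(np.array([0,0,-1.]),np.array([0.005,-1.,0])/np.hypot(1,.005))
q1=go(p,M,np.array([.468,.159,.30]),Mt,q)
for th in (0,.5,1,1.5,2.1):
    b=np.array([.468,.1135-.09*np.sin(th-.52),.135+.09*np.cos(th-.52)-.017]); s=ik(b,Mt[:,0],Mt[:,2]); print(th,[a.round(2) for a in s],b.round(4))
```

```text
scene 121
[[0.4394 0.1543 0.2102]
 [0.4807 0.1609 0.2168]
 [0.5149 0.1655 0.2199]]
slope -0.010327973199574491
side 83
[[0.4395 0.1497 0.2089]
 [0.4699 0.1556 0.2156]
 [0.5132 0.1642 0.2219]]
slope -0.03433210439489494
turn [ 0.    -0.442  0.004] ang 0.44 shift [-235.  338.   47.] bad 0 marg 0.54 qend [ 0.12 -0.18  1.94 -0.    1.38  1.69]
0 [array([ 0.12, -0.1 ,  2.06,  0.  ,  1.19,  1.69])] [0.468  0.1582 0.1961]
0.5 [array([ 0.03, -0.15,  2.08,  0.  ,  1.21,  1.6 ])] [0.468  0.1153 0.208 ]
1 [array([-0.06, -0.16,  2.1 ,  0.  ,  1.19,  1.5 ])] [0.468  0.0719 0.1978]
1.5 [array([-0.13, -0.14,  2.14,  0.  ,  1.14,  1.43])] [0.468  0.0388 0.1681]
2.1 [array([-0.17, -0.07,  2.18,  0.  ,  1.03,  1.4 ])] [0.468  0.0235 0.1172]
```

>>> move_arm:
  commands:
    - [0, -0.09, 0, -35, 30, 40, 75]
    - [0, -0.18, 0, -70, 70, 60, 75]
    - [0, -0.27, 0, -100, 110, 60, 75]
    - [0, -0.36, 0, -125, 150, 60, 75]
    - [0, -0.442, 0.004, -150, 190, 60, 75]
    - [0, -0.442, 0.004, -175, 230, 55, 75]
    - [0, -0.442, 0.004, -200, 270, 50, 75]
    - [0, -0.442, 0.004, -220, 305, 45, 75]
    - [0, -0.442, 0.004, -236, 338, 43, 75]
    - [0, -0.442, 0.004, -236, 338, 43, 75]
    - [0, -0.442, 0.004, -236, 338, 43, 75]

```text
time: 29.9
eef_pos: [0.4666, 0.1593, 0.2949]
tcp_rot: [0.497, 0.502, -0.499, 0.501]
contact_force: [-0.1, -0.1, -0.6]
opening: 0.704
```

```bash
python3 st.py
python3 - <<'E'
from h import *
cam('wrist','w15')
E
```

```text
t 29.9 pos [466.6 159.3 294.9] toolx [-0.003 -0.001 -1.   ] jawaz -1.564 z [ 0.007 -1.     0.001]
q [ 1.230e-01 -1.680e-01  1.937e+00 -1.000e-03  1.376e+00  1.687e+00] F [-0.1 -0.1 -0.6] T [ 0.02 -0.02  0.03] open 0.704
```

View pics/w15.png

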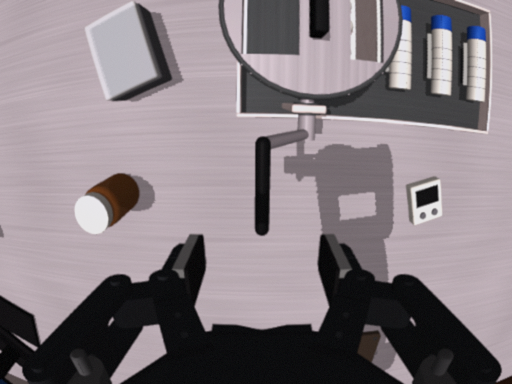

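Bar centred between the fingers (col 262). Descend 99 mm and grip.

>>> move_arm:
  commands:
    - [0, 0, 0, 2, 0, -40, 75]
    - [0, 0, 0, 2, 0, -80, 75]
    - [0, 0, 0, 2, 0, -99, 75]
    - [0, 0, 0, 2, 0, -99, 75]
    - [0, 0, 0, 2, 0, -99, 255]
    - [0, 0, 0, 2, 0, -99, 255]
    - [0, 0, 0, 2, 0, -99, 255]
    - [0, 0, 0, 2, 0, -99, 255]
    - [0, 0, 0, 2, 0, -99, 255]
    - [0, 0, 0, 2, 0, -99, 255]
    - [0, 0, 0, 2, 0, -99, 255]
  newtons: 50

```text
time: 31.05
eef_pos: [0.4703, 0.1588, 0.1982]
tcp_rot: [0.499, 0.501, -0.499, 0.502]
contact_force: [-0.1, 0.0, 6.8]
opening: 0.119
```

```bash
python3 st.py
python3 - <<'E'
import numpy as np
from h import *
p=readout.get_state()['eef_pos']
cy,cz=.1138,.135
for th in np.arange(0,2.16,.1):
    print(round(th,2),(1000*(cy-.09*np.sin(th-.52)-p[1])).round(0),(1000*(.09*(np.cos(th-.52)-np.cos(.52)))).round(0),end='; ')
E
```

```text
t 31.05 pos [470.3 158.8 198.2] toolx [ 0.002 -0.001 -1.   ] jawaz -1.566 z [ 0.005 -1.     0.001]
q [ 1.210e-01 -8.400e-02  2.040e+00 -1.000e-03  1.184e+00  1.688e+00] F [-0.1  0.   6.8] T [ 0.02 -0.06 -0.12] open 0.119
0.0 -0.0 0.0; 0.1 -8.0 4.0; 0.2 -17.0 7.0; 0.3 -25.0 10.0; 0.4 -34.0 11.0; 0.5 -43.0 12.0; 0.6 -52.0 12.0; 0.7 -61.0 10.0; 0.8 -70.0 8.0; 0.9 -78.0 5.0; 1.0 -87.0 2.0; 1.1 -94.0 -3.0; 1.2 -102.0 -8.0; 1.3 -108.0 -14.0; 1.4 -114.0 -21.0; 1.5 -120.0 -28.0; 1.6 -124.0 -36.0; 1.7 -128.0 -44.0; 1.8 -131.0 -52.0; 1.9 -133.0 -61.0; 2.0 -135.0 -70.0; 2.1 -135.0 -79.0;
```

>>> move_arm:
  commands:
    - [0, 0, 0, 0, -8, 4, 255]
    - [0, 0, 0, 0, -17, 7, 255]
    - [0, 0, 0, 0, -25, 10, 255]
    - [0, 0, 0, 0, -34, 11, 255]
    - [0, 0, 0, 0, -43, 12, 255]
    - [0, 0, 0, 0, -52, 12, 255]
    - [0, 0, 0, 0, -61, 10, 255]
    - [0, 0, 0, 0, -70, 8, 255]
    - [0, 0, 0, 0, -78, 5, 255]
    - [0, 0, 0, 0, -87, 2, 255]
    - [0, 0, 0, 0, -87, 2, 255]

```text
time: 32.15
eef_pos: [0.4701, 0.0727, 0.2011]
tcp_rot: [0.5, 0.501, -0.498, 0.501]
contact_force: [-3.0, 3.3, 4.7]
opening: 0.117
```

```bash
python3 st.py
python3 - <<'E'
from h import *
cam('scene','sc16')
cam('wrist','w16')
E
```

```text
t 32.15 pos [470.1  72.7 201.1] toolx [ 0.001  0.003 -1.   ] jawaz -1.567 z [ 0.004 -1.    -0.003]
q [-0.062 -0.138  2.083  0.003  1.195  1.504] F [-3.   3.3  4.7] T [ 0.72  0.33 -0.06] open 0.117
```

View pics/sc16.png

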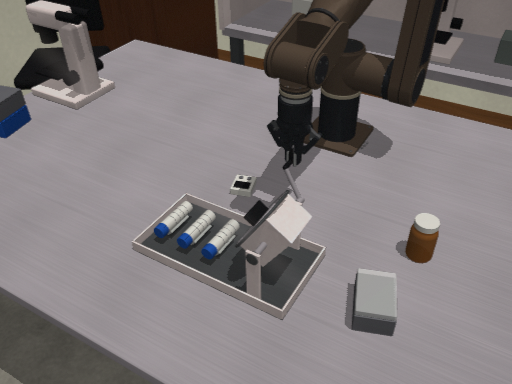

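View pics/w16.png

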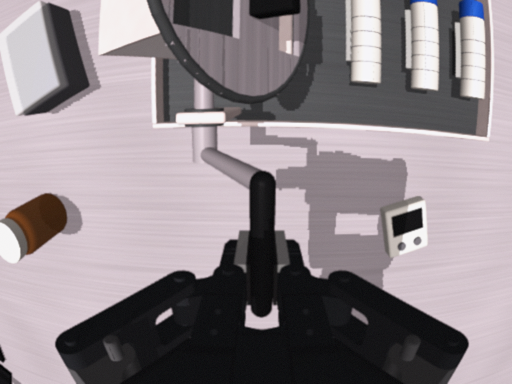

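>>> move_arm:
  commands:
    - [0, 0, 0, 0, -8, -6, 255]
    - [0, 0, 0, 0, -16, -11, 255]
    - [0, 0, 0, 0, -22, -17, 255]
    - [0, 0, 0, 0, -28, -24, 255]
    - [0, 0, 0, 0, -34, -31, 255]
    - [0, 0, 0, 0, -38, -39, 255]
    - [0, 0, 0, 0, -42, -47, 255]
    - [0, 0, 0, 0, -45, -55, 255]
    - [0, 0, 0, 0, -47, -64, 255]
    - [0, 0, 0, 0, -49, -73, 255]
    - [0, 0, 0, 0, -49, -82, 255]
    - [0, 0, 0, 0, -49, -82, 255]

```text
time: 33.45
eef_pos: [0.47, 0.0242, 0.1187]
tcp_rot: [0.5, 0.502, -0.498, 0.5]
contact_force: [2.1, 2.7, -0.5]
opening: 0.118
```

```bash
python3 st.py
python3 - <<'E'
from h import *
c=cam('scene'); cv2.imwrite('pics/s17.png',cv2.resize(c['color'][150:320,120:340],None,fx=3.5,fy=3.5,interpolation=cv2.INTER_CUBIC)[:,:,::-1])
c=cam('side'); cv2.imwrite('pics/d17.png',cv2.resize(c['color'][110:260,190:360],None,fx=4,fy=4,interpolation=cv2.INTER_CUBIC)[:,:,::-1])
E
```

```text
t 33.45 pos [470.   24.2 118.7] toolx [ 0.001  0.003 -1.   ] jawaz -1.567 z [ 0.004 -1.    -0.003]
q [-0.166 -0.043  2.16   0.004  1.024  1.398] F [ 2.1  2.7 -0.5] T [ 0.47 -0.17 -0.17] open 0.118
```

View pics/s17.png

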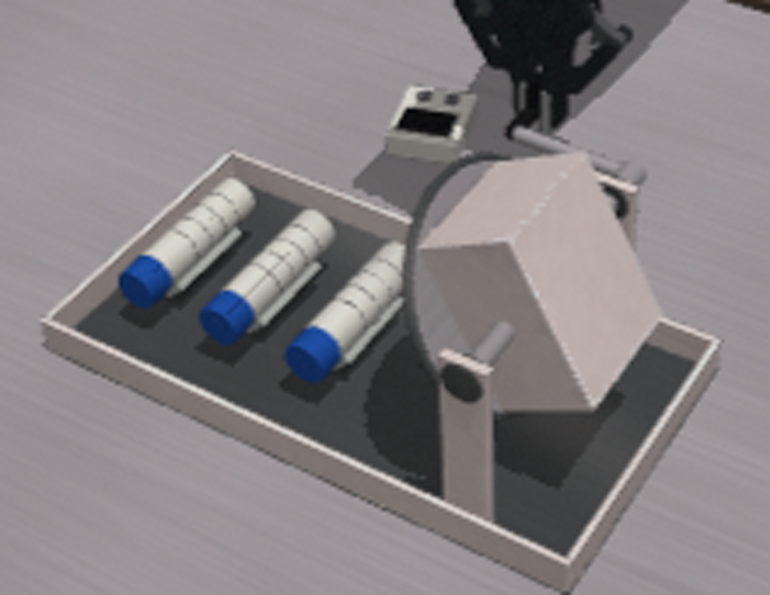

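View pics/d17.png

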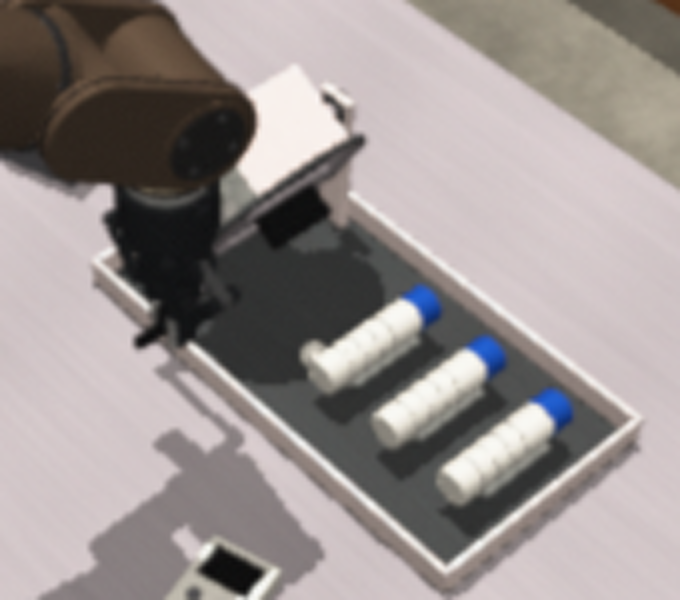

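>>> move_arm:
  commands:
    - [0, 0, 0, 0, 0, 0, 255]
    - [0, 0, 0, 0, 0, 0, 255]
    - [0, 0, 0, 0, 0, 0, 255]
    - [0, 0, 0, 0, 0, 0, 255]
    - [0, 0, 0, 0, 0, 0, 255]
    - [0, 0, 0, 0, 0, 0, 255]
    - [0, 0, 0, 0, 0, 0, 255]
    - [0, 0, 0, 0, 0, 0, 255]
    - [0, 0, 0, 0, 0, 0, 255]
    - [0, 0, 0, 0, 0, 0, 255]
    - [0, 0, 0, 0, 0, 0, 255]
    - [0, 0, 0, 0, 0, 0, 255]

```text
time: 34.75
eef_pos: [0.47, 0.0242, 0.1187]
tcp_rot: [0.5, 0.501, -0.498, 0.5]
contact_force: [1.7, 1.5, -1.3]
opening: 0.107
```

```bash
python3 st.py
python3 - <<'E'
from h import *
c=cam('wrist','w18')
c=cam('side'); cv2.imwrite('pics/d18.png',cv2.resize(c['color'][110:260,190:360],None,fx=4,fy=4,interpolation=cv2.INTER_CUBIC)[:,:,::-1])
E
```

```text
t 34.75 pos [470.   24.2 118.7] toolx [ 0.001  0.003 -1.   ] jawaz -1.567 z [ 0.004 -1.    -0.003]
q [-0.166 -0.043  2.16   0.004  1.024  1.398] F [ 1.7  1.5 -1.3] T [ 0.34 -0.21 -0.12] open 0.107
```

View pics/d18.png

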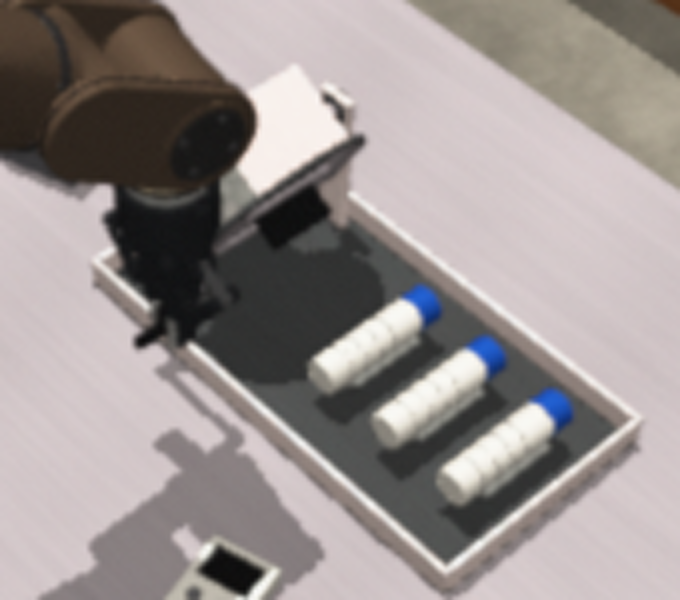

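View pics/w18.png

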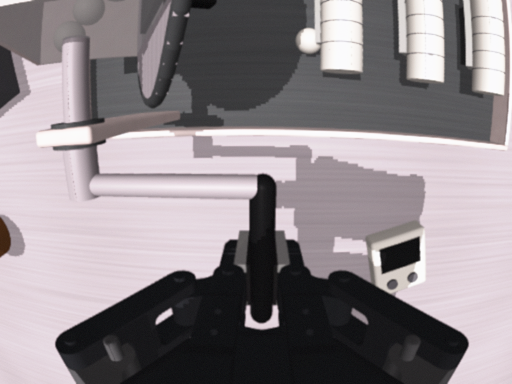

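>>> move_arm:
  commands:
    - [0, 0, 0, 0, 1, 9, 255]
    - [0, 0, 0, 0, 2, 18, 255]
    - [0, 0, 0, 0, 4, 27, 255]
    - [0, 0, 0, 0, 7, 35, 255]
    - [0, 0, 0, 0, 11, 43, 255]
    - [0, 0, 0, 0, 15, 51, 255]
    - [0, 0, 0, 0, 21, 58, 255]
    - [0, 0, 0, 0, 27, 65, 255]
    - [0, 0, 0, 0, 33, 71, 255]
    - [0, 0, 0, 0, 41, 76, 255]
    - [0, 0, 0, 0, 57, 84, 255]
    - [0, 0, 0, 0, 65, 87, 255]

```text
time: 36.05
eef_pos: [0.4703, 0.0849, 0.2079]
tcp_rot: [0.496, 0.499, -0.501, 0.504]
contact_force: [-2.0, -12.6, 4.5]
opening: 0.115
```

```bash
python3 st.py
python3 - <<'E'
from h import *
c=cam('wrist','w19')
c=cam('side'); cv2.imwrite('pics/d19.png',cv2.resize(c['color'][110:260,190:360],None,fx=4,fy=4,interpolation=cv2.INTER_CUBIC)[:,:,::-1])
c=cam('scene'); cv2.imwrite('pics/s19.png',cv2.resize(c['color'][150:320,120:340],None,fx=3.5,fy=3.5,interpolation=cv2.INTER_CUBIC)[:,:,::-1])
E
```

```text
t 36.05 pos [470.3  84.9 207.9] toolx [ 0.001 -0.01  -1.   ] jawaz -1.565 z [ 0.006 -1.     0.01 ]
q [-0.029 -0.138  2.07  -0.011  1.208  1.54 ] F [ -2.  -12.6   4.5] T [-2.48  0.4  -0.2 ] open 0.115
```

View pics/w19.png

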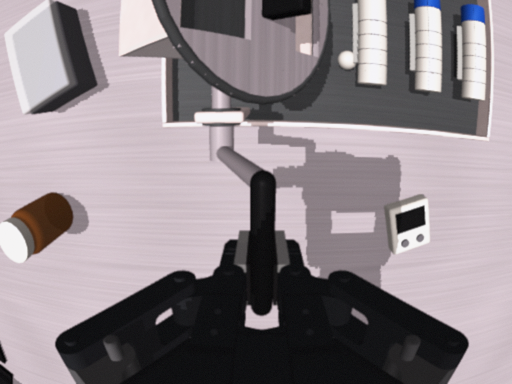

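View pics/d19.png

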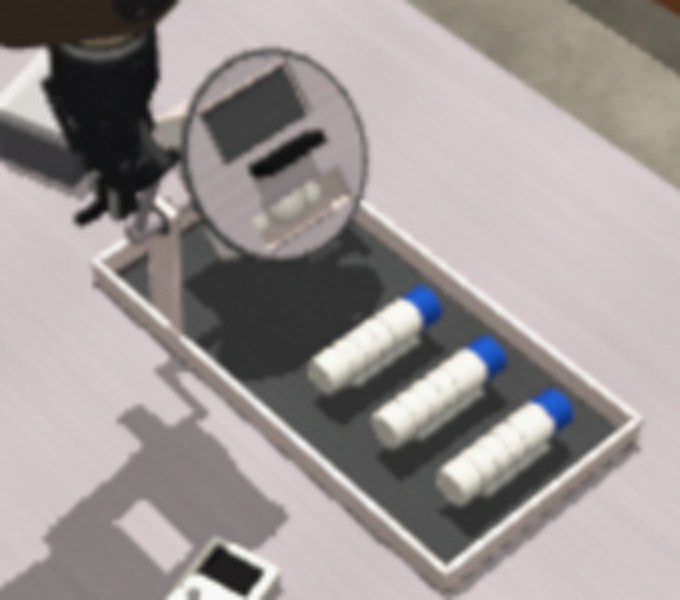

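View pics/s19.png

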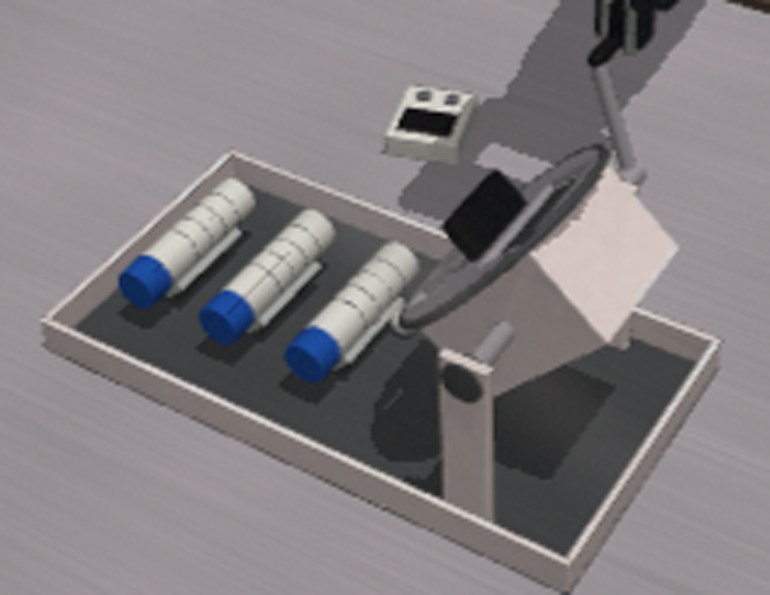

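Run:
```python
from h import *
c=cam('side'); cv2.imwrite('pics/d20.png',cv2.resize(c['color'][115:180,230:290],None,fx=9,fy=9,interpolation=cv2.INTER_CUBIC)[:,:,::-1])
```

```text
(no output)
```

View pics/d20.png

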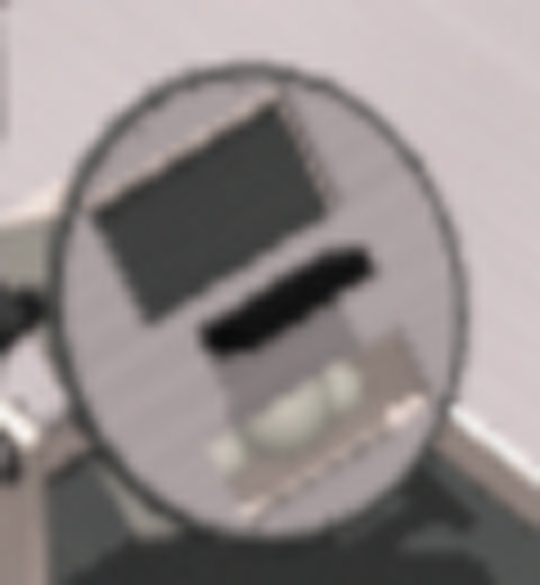

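>>> move_arm:
  commands:
    - [0, 0, 0, 0, -13, -5, 255]
    - [0, 0, 0, 0, -28, -15, 255]
    - [0, 0, 0, 0, -40, -28, 255]
    - [0, 0, 0, 0, -50, -43, 255]
    - [0, 0, 0, 0, -57, -59, 255]
    - [0, 0, 0, 0, -61, -77, 255]
    - [0, 0, 0, 0, -61, -90, 255]
    - [0, 0, 0, 0, -61, -90, 255]
    - [0, 0, 0, 0, -61, -90, 255]
    - [0, 0, 0, 0, -61, -90, 255]
    - [0, 0, 0, 0, -61, -90, 255]
    - [0, 0, 0, 0, -61, -90, 255]

```text
time: 37.45
eef_pos: [0.4701, 0.0241, 0.1182]
tcp_rot: [0.496, 0.499, -0.5, 0.504]
contact_force: [1.9, -4.8, -6.0]
opening: 0.115
```

```bash
python3 st.py
python3 - <<'E'
from h import *
s=readout.get_state()['eef_pos']
for th in (2.0,1.8,1.6,1.4,1.2,1.0,.8,.6,.4): print(th,round(1000*(.1138-.09*np.sin(th-.52)-s[1])),round(1000*(.1198+.09*np.cos(th-.52)+.0026-s[2])),end='; ')
E
```

```text
t 37.45 pos [470.1  24.1 118.2] toolx [ 0.001 -0.009 -1.   ] jawaz -1.565 z [ 0.006 -1.     0.009]
q [-0.16  -0.042  2.16  -0.01   1.022  1.409] F [ 1.9 -4.8 -6. ] T [-0.67 -0.34 -0.2 ] open 0.115
2.0 0 12; 1.8 4 30; 1.6 10 47; 1.4 20 62; 1.2 33 74; 1.0 48 84; 0.8 65 91; 0.6 83 94; 0.4 100 94;
```

>>> move_arm:
  commands:
    - [0, 0, 0, 0, 1, 9, 255]
    - [0, 0, 0, 0, 4, 26, 255]
    - [0, 0, 0, 0, 10, 43, 255]
    - [0, 0, 0, 0, 20, 58, 255]
    - [0, 0, 0, 0, 33, 71, 255]
    - [0, 0, 0, 0, 48, 81, 255]
    - [0, 0, 0, 0, 63, 88, 255]
    - [0, 0, 0, 0, 63, 88, 255]
    - [0, 0, 0, 0, 63, 88, 255]
    - [0, 0, 0, 0, 63, 88, 255]
    - [0, 0, 0, 0, 63, 88, 255]

```text
time: 38.55
eef_pos: [0.4704, 0.0853, 0.2106]
tcp_rot: [0.495, 0.498, -0.501, 0.506]
contact_force: [-6.4, -4.8, 12.2]
opening: 0.115
```

```bash
python3 st.py
python3 - <<'E'
from h import *
c=cam('side'); cv2.imwrite('pics/d21.png',cv2.resize(c['color'][110:210,220:320],None,fx=6,fy=6,interpolation=cv2.INTER_CUBIC)[:,:,::-1])
cam('wrist','w21')
E
```

```text
t 38.55 pos [470.4  85.3 210.6] toolx [ 0.002 -0.014 -1.   ] jawaz -1.563 z [ 0.008 -1.     0.014]
q [-0.026 -0.14   2.067 -0.015  1.212  1.543] F [-6.4 -4.8 12.2] T [-1.27  0.9  -0.2 ] open 0.115
```

View pics/d21.png

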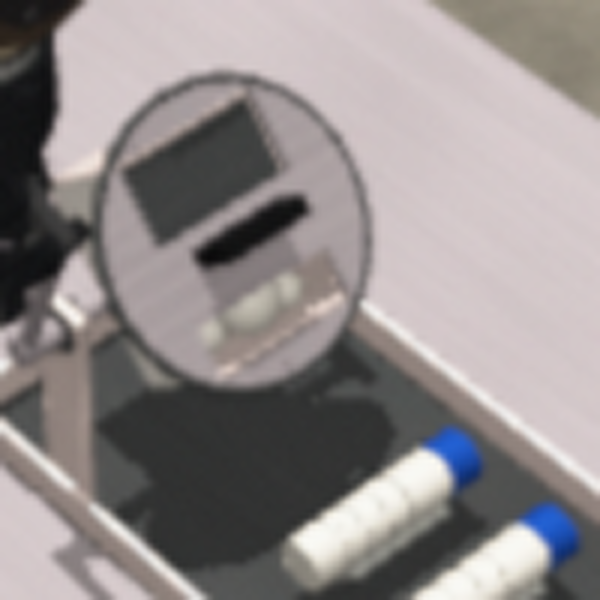

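View pics/w21.png

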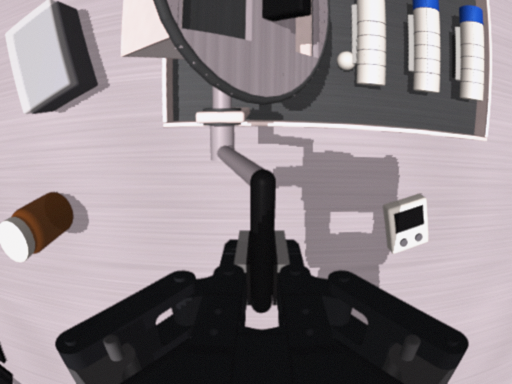

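```bash
cat > th.py <<'E'
from h import *
def theta():
    for n in ('side','scene'):
        c=cam(n); P=cloud(c); q=P.reshape(-1,3)
        m=(q[:,0]>.54)&(q[:,0]<.72)&(q[:,1]>-.01)&(q[:,1]<.23)&(q[:,2]>.07)&(q[:,2]<.26); q=q[m]
        rng=np.random.default_rng(0); best=None
        for _ in range(600):
            a=q[rng.choice(len(q),3,False)]; nn=np.cross(a[1]-a[0],a[2]-a[0]); L=np.linalg.norm(nn)
            if L<1e-5: continue
            nn/=L
            if abs(nn[0])>.15: continue
            d=abs((q-a[0])@nn); k=(d<.002).sum()
            if best is None or k>best[0]: best=(k,nn,a[0])
        i=q[abs((q-best[2])@best[1])<.003]; ce=i.mean(0); nn=np.linalg.svd(i-ce)[2][2]; nn*=np.sign((ce-[.6285,.1135,.135])@nn)
        print(n,best[0],'normal',nn.round(3),'dist',((ce-[.6285,.1135,.135])@nn).round(4),'theta',np.arctan2(-nn[1],nn[2]).round(3))
if __name__=='__main__': theta()
E
python3 th.py
```

```text
side 667 normal [-0.003 -0.74   0.673] dist 0.0408 theta 0.833
scene 943 normal [0.004 0.665 0.747] dist 0.0621 theta -0.728
```

>>> move_arm:
  commands:
    - [0, 0, 0, 0, 18, 3, 255]
    - [0, 0, 0, 0, 34, 4, 255]
    - [0, 0, 0, 0, 48, 2, 255]
    - [0, 0, 0, 0, 48, 2, 255]
    - [0, 0, 0, 0, 18, 3, 255]
    - [0, 0, 0, 0, -14, -7, 255]
    - [0, 0, 0, 0, -40, -30, 255]
    - [0, 0, 0, 0, -57, -61, 255]
    - [0, 0, 0, 0, -61, -79, 255]
    - [0, 0, 0, 0, -61, -92, 255]
    - [0, 0, 0, 0, -61, -100, 255]
    - [0, 0, 0, 0, -61, -100, 255]

```text
time: 39.95
eef_pos: [0.4706, 0.0245, 0.1126]
tcp_rot: [0.495, 0.498, -0.502, 0.505]
contact_force: [-3.7, -0.9, 7.4]
opening: 0.114
```

```bash
python3 st.py
```

```text
t 39.95 pos [470.6  24.5 112.6] toolx [ 0.    -0.014 -1.   ] jawaz -1.563 z [ 0.008 -1.     0.014]
q [-0.156 -0.031  2.161 -0.016  1.009  1.416] F [-3.7 -0.9  7.4] T [ 0.    0.55 -0.16] open 0.114
```

>>> move_arm:
  commands:
    - [0, 0, 0, 0, 0, 0, 255]
    - [0, 0, 0, 0, 0, 0, 255]
    - [0, 0, 0, 0, 1, 9, 255]
    - [0, 0, 0, 0, 0, 0, 255]
    - [0, 0, 0, 0, 1, 9, 255]
    - [0, 0, 0, 0, 0, 0, 255]
    - [0, 0, 0, 0, 1, 9, 255]
    - [0, 0, 0, 0, 0, 0, 255]
    - [0, 0, 0, 0, 0, 0, 255]
    - [0, 0, 0, 0, 0, 0, 255]
    - [0, 0, 0, 0, 0, 0, 255]
    - [0, 0, 0, 0, 0, 0, 255]

```text
time: 41.15
eef_pos: [0.4705, 0.0245, 0.1135]
tcp_rot: [0.494, 0.499, -0.502, 0.505]
contact_force: [-4.2, -2.6, 6.1]
opening: 0.11
```

```bash
python3 st.py
python3 - <<'E'
from h import *
cam('wrist','w22')
c=cam('scene'); cv2.imwrite('pics/s22.png',cv2.resize(c['color'][150:320,120:340],None,fx=3.5,fy=3.5,interpolation=cv2.INTER_CUBIC)[:,:,::-1])
E
```

```text
t 41.15 pos [470.5  24.5 113.5] toolx [-0.001 -0.014 -1.   ] jawaz -1.563 z [ 0.008 -1.     0.014]
q [-0.156 -0.033  2.161 -0.016  1.012  1.415] F [-4.2 -2.6  6.1] T [ 0.16  0.54 -0.15] open 0.11
```

View pics/w22.png

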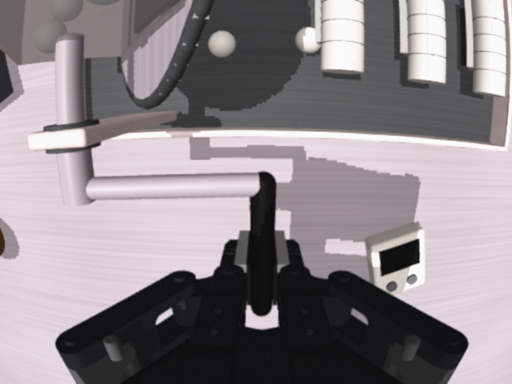

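View pics/s22.png

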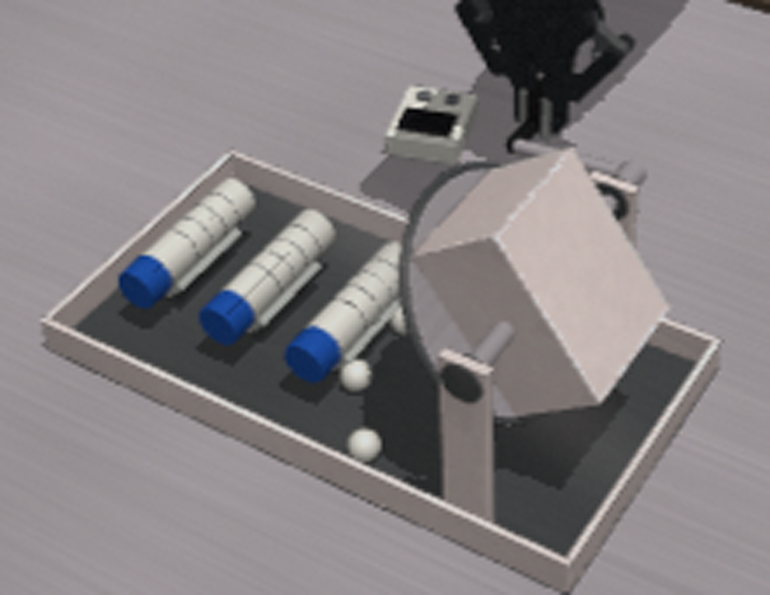

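>>> move_arm:
  commands:
    - [0, 0, 0, 0, 0, 12, 255]
    - [0, 0, 0, 0, 4, 30, 255]
    - [0, 0, 0, 0, 10, 47, 255]
    - [0, 0, 0, 0, 20, 62, 255]
    - [0, 0, 0, 0, 33, 75, 255]
    - [0, 0, 0, 0, 48, 86, 255]
    - [0, 0, 0, 0, 61, 93, 255]
    - [0, 0, 0, 0, 61, 95, 255]
    - [0, 0, 0, 0, 61, 96, 255]
    - [0, 0, 0, 0, 61, 96, 255]

```text
time: 42.25
eef_pos: [0.4709, 0.0817, 0.2132]
tcp_rot: [0.491, 0.496, -0.504, 0.509]
contact_force: [-6.5, -11.6, 13.3]
opening: 0.114
```

```bash
python3 st.py
python3 - <<'E'
from h import *
c=cam('side'); cv2.imwrite('pics/d23.png',cv2.resize(c['color'][110:210,220:320],None,fx=6,fy=6,interpolation=cv2.INTER_CUBIC)[:,:,::-1])
cam('wrist','w23')
E
```

```text
t 42.25 pos [470.9  81.7 213.2] toolx [ 0.    -0.026 -1.   ] jawaz -1.561 z [ 0.01  -1.     0.026]
q [-0.027 -0.141  2.063 -0.027  1.218  1.543] F [ -6.5 -11.6  13.3] T [-2.37  0.98 -0.26] open 0.114
```

View pics/d23.png

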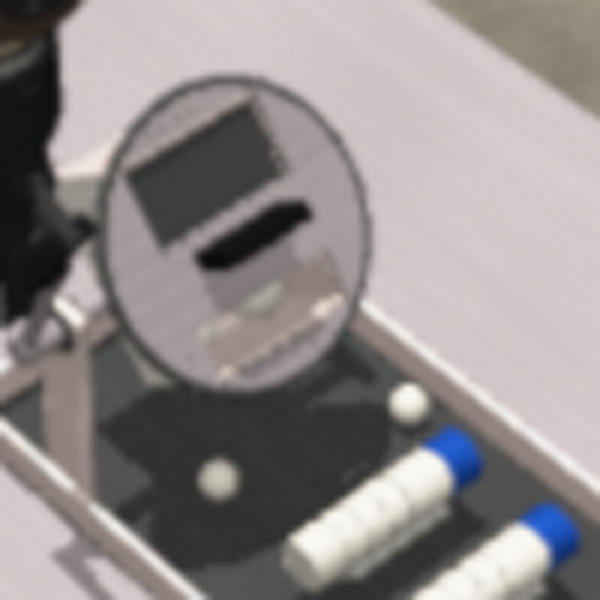

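View pics/w23.png

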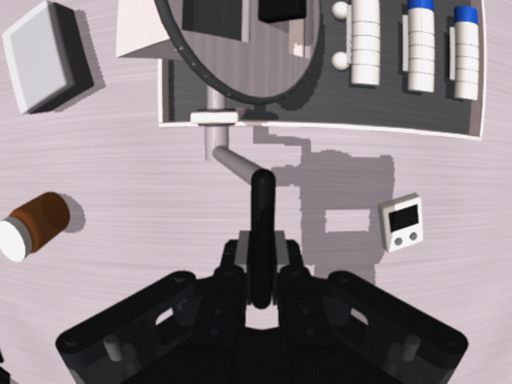

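Run:
```python
from h import *
c=cam('side'); cv2.imwrite('pics/d24.png',cv2.resize(c['color'][115:180,230:290],None,fx=9,fy=9,interpolation=cv2.INTER_CUBIC)[:,:,::-1])
c=cam('scene'); cv2.imwrite('pics/s24.png',cv2.resize(c['color'][150:320,120:340],None,fx=3.5,fy=3.5,interpolation=cv2.INTER_CUBIC)[:,:,::-1])
```

```text
(no output)
```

View pics/d24.png

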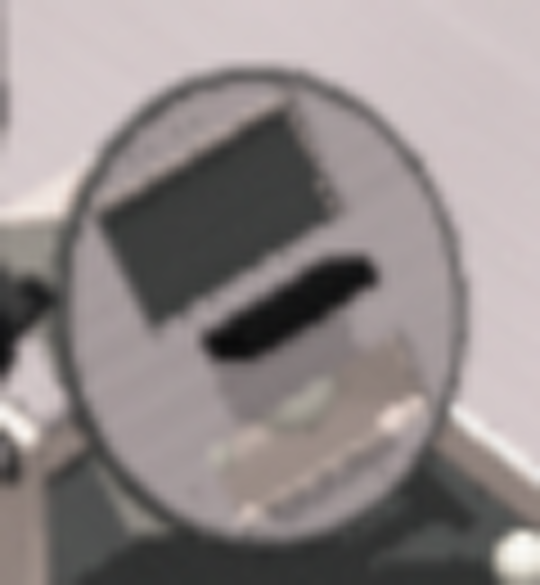

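View pics/s24.png

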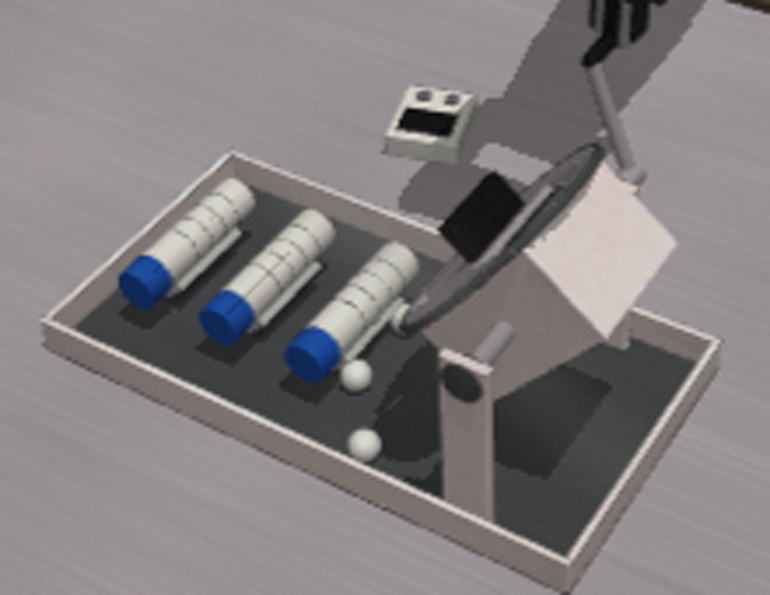

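>>> move_arm:
  commands:
    - [0, 0, 0, 0, 0, 0, 255]
    - [0, 0, 0, 0, 0, 0, 255]
    - [0, 0, 0, 0, 0, 0, 255]
    - [0, 0, 0, 0, 0, 0, 255]
    - [0, 0, 0, 0, 0, 0, 255]
    - [0, 0, 0, 0, 0, 0, 255]

```text
time: 43.05
eef_pos: [0.4709, 0.0815, 0.2133]
tcp_rot: [0.491, 0.496, -0.504, 0.509]
contact_force: [-1.1, -2.7, 1.1]
opening: 0.11
```

```bash
python3 th.py
python3 - <<'E'
from h import *
c=cam('side'); cv2.imwrite('pics/d25.png',cv2.resize(c['color'][140:180,240:290],None,fx=12,fy=12,interpolation=cv2.INTER_CUBIC)[:,:,::-1])
E
```

```text
side 664 normal [ 0.004 -0.76   0.65 ] dist 0.0402 theta 0.864
scene 921 normal [-0.003  0.638  0.77 ] dist 0.0622 theta -0.692
```

View pics/d25.png

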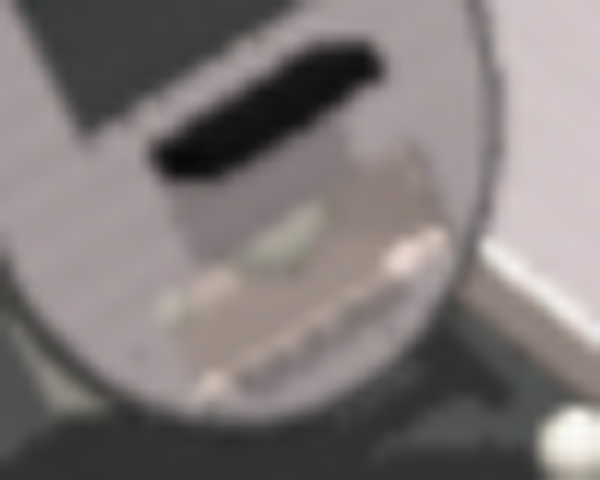

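Run:
```python
from h import *
c=cam('side'); K=np.array(c['K']); Rm=rot(c); eye=np.array(c['eye'])
th=.864
def pix(x,y,z):
    # drum frame to world; rotation about bath x: cap tips to -y => rotate +th about x maps z->(-sin,cos)
    yy=y*np.cos(th)-z*np.sin(th); zz=y*np.sin(th)+z*np.cos(th)
    w=np.array([.6285+.0007+x,.1135+yy,.135+zz]); p=Rm.T@(w-eye); return (K[:2,:2]@(p[:2]/p[2])+K[:2,2]),K[0,0]/p[2]
im=cv2.resize(c['color'][140:180,240:290],None,fx=12,fy=12,interpolation=cv2.INTER_CUBIC)[:,:,::-1].copy()
def circ(x,y,z,r,col):
    u,s=pix(x,y,z); q=((u-[240,140])+.5)*12-.5; cv2.circle(im,tuple(int(v) for v in q),int(s*r*12),col,1)
for x in (-.034,.034): circ(x,-.049,-.022,.011,(0,0,255))
circ(0,-.041,-.014,.019,(0,255,0)); circ(-.015,-.041,-.014,.019,(255,0,0))
cv2.imwrite('pics/d26.png',im)
```

```text
(no output)
```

View pics/d26.png

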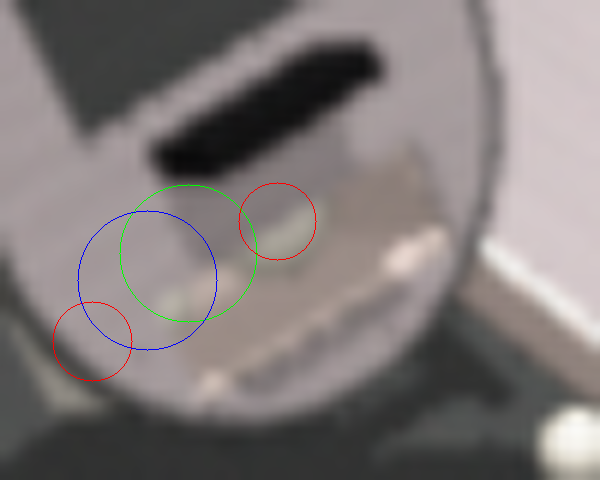

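>>> move_arm:
  commands:
    - [0, 0, 0, 0, 18, 4, 255]
    - [0, 0, 0, 0, 34, 5, 255]
    - [0, 0, 0, 0, 48, 3, 255]
    - [0, 0, 0, 0, 48, 3, 255]
    - [0, 0, 0, 0, 20, 3, 255]
    - [0, 0, 0, 0, -11, -7, 255]
    - [0, 0, 0, 0, -37, -30, 255]
    - [0, 0, 0, 0, -54, -62, 255]
    - [0, 0, 0, 0, -58, -80, 255]
    - [0, 0, 0, 0, -58, -94, 255]
    - [0, 0, 0, 0, -58, -102, 255]
    - [0, 0, 0, 0, -58, -102, 255]

```text
time: 44.45
eef_pos: [0.4705, 0.0243, 0.1141]
tcp_rot: [0.491, 0.497, -0.505, 0.507]
contact_force: [-10.6, 0.4, 19.6]
opening: 0.109
```

```bash
python3 st.py
```

```text
t 44.45 pos [470.5  24.3 114.1] toolx [-0.005 -0.023 -1.   ] jawaz -1.563 z [ 0.008 -1.     0.023]
q [-0.151 -0.031  2.158 -0.028  1.016  1.426] F [-10.6   0.4  19.6] T [ 0.07  1.78 -0.31] open 0.109
```

>>> move_arm:
  commands:
    - [0, 0, 0, 0, 0, 0, 255]
    - [0, 0, 0, 0, 0, 0, 255]
    - [0, 0, 0, 0, 1, 10, 255]
    - [0, 0, 0, 0, 0, 0, 255]
    - [0, 0, 0, 0, 1, 10, 255]
    - [0, 0, 0, 0, 0, 0, 255]
    - [0, 0, 0, 0, 1, 10, 255]
    - [0, 0, 0, 0, 0, 0, 255]
    - [0, 0, 0, 0, 0, 0, 255]
    - [0, 0, 0, 0, 0, 0, 255]
    - [0, 0, 0, 0, 0, 0, 255]
    - [0, 0, 0, 0, 0, 0, 255]

```text
time: 45.65
eef_pos: [0.4701, 0.0245, 0.1144]
tcp_rot: [0.491, 0.498, -0.505, 0.506]
contact_force: [-3.8, -2.7, 4.8]
opening: 0.112
```

```bash
python3 st.py
python3 - <<'E'
from h import *
s=readout.get_state()['eef_pos']
for th in (2.0,1.8,1.6,1.4,1.2,1.0,.8,.6,.4,.2,0): print(th,round(1000*(.1138-.09*np.sin(th-.52)-s[1])),round(1000*(.1201+.09*np.cos(th-.52)-s[2])),end='; ')
E
```

```text
t 45.65 pos [470.1  24.5 114.4] toolx [-0.006 -0.023 -1.   ] jawaz -1.562 z [ 0.008 -1.     0.023]
q [-0.151 -0.031  2.157 -0.027  1.018  1.426] F [-3.8 -2.7  4.8] T [-0.28  0.68 -0.05] open 0.112
2.0 0 14; 1.8 3 31; 1.6 10 48; 1.4 20 63; 1.2 33 76; 1.0 48 86; 0.8 64 92; 0.6 82 95; 0.4 100 95; 0.2 118 91; 0 134 84;
```

>>> move_arm:
  commands:
    - [0, 0, 0, 0, 0, 14, 255]
    - [0, 0, 0, 0, 3, 31, 255]
    - [0, 0, 0, 0, 10, 48, 255]
    - [0, 0, 0, 0, 20, 63, 255]
    - [0, 0, 0, 0, 33, 76, 255]
    - [0, 0, 0, 0, 48, 86, 255]
    - [0, 0, 0, 0, 64, 92, 255]
    - [0, 0, 0, 0, 82, 95, 255]
    - [0, 0, 0, 0, 100, 95, 255]
    - [0, 0, 0, 0, 118, 91, 255]
    - [0, 0, 0, 0, 135, 84, 255]
    - [0, 0, 0, 0, 137, 83, 255]

```text
time: 46.85
eef_pos: [0.4747, 0.1588, 0.203]
tcp_rot: [0.49, 0.493, -0.504, 0.513]
contact_force: [-0.5, -17.8, 18.6]
opening: 0.111
```

```bash
python3 st.py;python3 th.py
python3 - <<'E'
from h import *
c=cam('side'); cv2.imwrite('pics/d27.png',cv2.resize(c['color'][110:260,190:360],None,fx=4,fy=4,interpolation=cv2.INTER_CUBIC)[:,:,::-1])
c=cam('scene'); cv2.imwrite('pics/s27.png',cv2.resize(c['color'][150:320,120:340],None,fx=3.5,fy=3.5,interpolation=cv2.INTER_CUBIC)[:,:,::-1])
E
```

```text
t 46.85 pos [474.7 158.8 203. ] toolx [ 0.007 -0.034 -0.999] jawaz -1.558 z [ 0.013 -0.999  0.034]
q [ 0.137 -0.075  2.023 -0.037  1.192  1.709] F [ -0.5 -17.8  18.6] T [-3.27 -0.03 -0.1 ] open 0.111
side 615 normal [0.006 0.007 1.   ] dist 0.041 theta -0.007
scene 1707 normal [-0.002  0.003  1.   ] dist 0.0406 theta -0.003
```

View pics/d27.png

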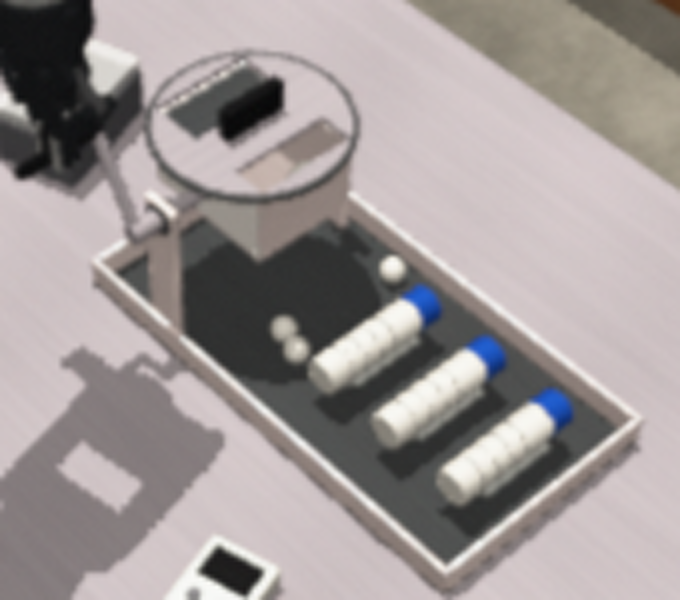

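View pics/s27.png

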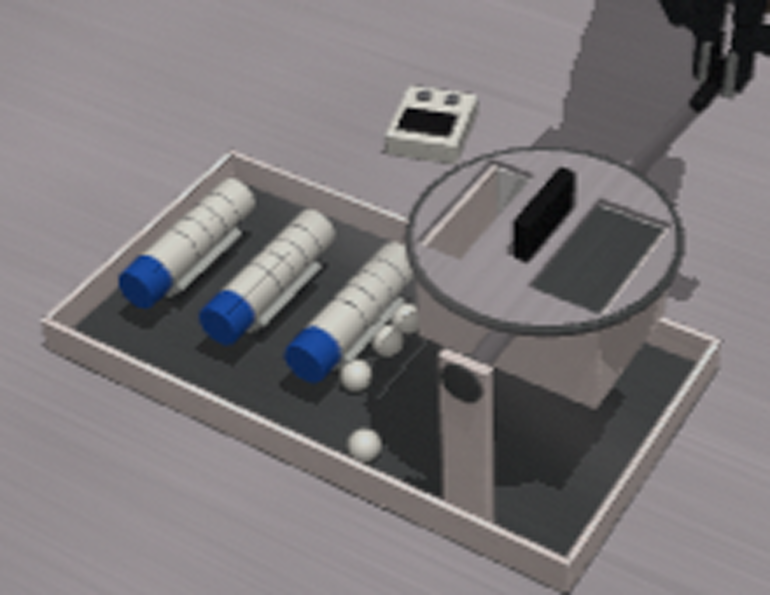

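>>> move_arm:
  commands:
    - [0, 0, 0, 0, 0, 0, 180]
    - [0, 0, 0, 0, 0, 0, 100]
    - [0, 0, 0, 0, 0, 0, 75]
    - [0, 0, 0, 0, 0, 0, 75]
    - [0, 0, 0, 0, 0, 40, 75]
    - [0, 0, 0, 0, 0, 80, 75]
    - [0, 0, 0, 5, 0, 120, 75]
    - [0, 0, 0, 45, -15, 140, 75]
    - [0, 0, 0, 90, -35, 140, 75]
    - [0, 0, 0, 130, -60, 140, 75]
    - [0, 0, 0, 140, -75, 140, 75]
    - [0, 0, 0, 140, -75, 140, 75]

```text
time: 48.25
eef_pos: [0.6154, 0.0821, 0.3409]
tcp_rot: [0.491, 0.494, -0.505, 0.51]
contact_force: [-0.2, 0.1, 0.2]
opening: 0.708
```

```bash
python3 st.py; python3 th.py
python3 - <<'E'
from h import *
cam('wrist','w28')
E
```

```text
t 48.25 pos [615.4  82.1 340.9] toolx [ 0.003 -0.03  -1.   ] jawaz -1.563 z [ 0.008 -1.     0.03 ]
q [-0.018  0.107  1.587 -0.031  1.444  1.548] F [-0.2  0.1  0.2] T [-0.01 -0.03 -0.03] open 0.708
side 662 normal [0.012 0.009 1.   ] dist 0.0409 theta -0.009
scene 1752 normal [-0.003 -0.001  1.   ] dist 0.0405 theta 0.001
```

View pics/w28.png

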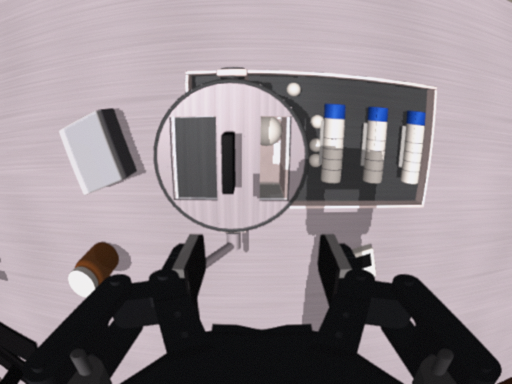

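Run:
```python
from h import *
im=cv2.imread('pics/w28.png'); cv2.imwrite('pics/w28z.png',cv2.resize(im[75:215,150:340],None,fx=4,fy=4,interpolation=cv2.INTER_CUBIC))
```

```text
(no output)
```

View pics/w28z.png

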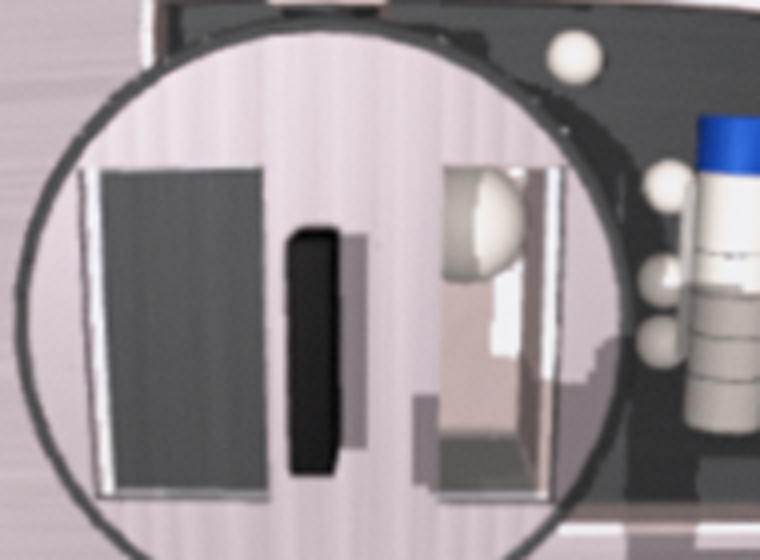

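Run:
```python
from nx import *
p,M,q=cur()
Rt=R.from_rotvec([.7,0,0]).as_matrix()@M
go(p,M,np.array([.64,-.03,.32]),Rt,q)
```

```text
turn [0.7 0.  0. ] ang 0.7 shift [  26. -115.  -23.] bad 0 marg 0.88 qend [-0.43  0.24  1.57  0.6   1.64  1.07]
```

>>> move_arm:
  commands:
    - [0.14, 0, 0, 5, -25, 0, 75]
    - [0.28, 0, 0, 10, -50, 0, 75]
    - [0.42, 0, 0, 15, -75, -5, 75]
    - [0.56, 0, 0, 20, -100, -10, 75]
    - [0.7, 0, 0, 26, -115, -15, 75]
    - [0.7, 0, 0, 26, -115, -15, 75]
    - [0.7, 0, 0, 26, -115, -15, 75]

```text
time: 49.1
eef_pos: [0.6391, -0.0299, 0.3272]
tcp_rot: [0.636, 0.637, -0.304, 0.312]
contact_force: [-0.1, -0.1, -0.1]
opening: 0.705
```

```bash
python3 st.py
python3 - <<'E'
from h import *
cam('wrist','w29')
im=cv2.imread('pics/w29.png'); cv2.imwrite('pics/w29z.png',cv2.resize(im[0:200,130:390],None,fx=3,fy=3,interpolation=cv2.INTER_CUBIC))
E
```

```text
t 49.1 pos [639.1 -29.9 327.2] toolx [ 0.004  0.621 -0.784] jawaz -1.558 z [ 0.01  -0.784 -0.621]
q [-0.434  0.235  1.562  0.603  1.646  1.08 ] F [-0.1 -0.1 -0.1] T [-0.33  0.02  0.01] open 0.705
```

View pics/w29z.png

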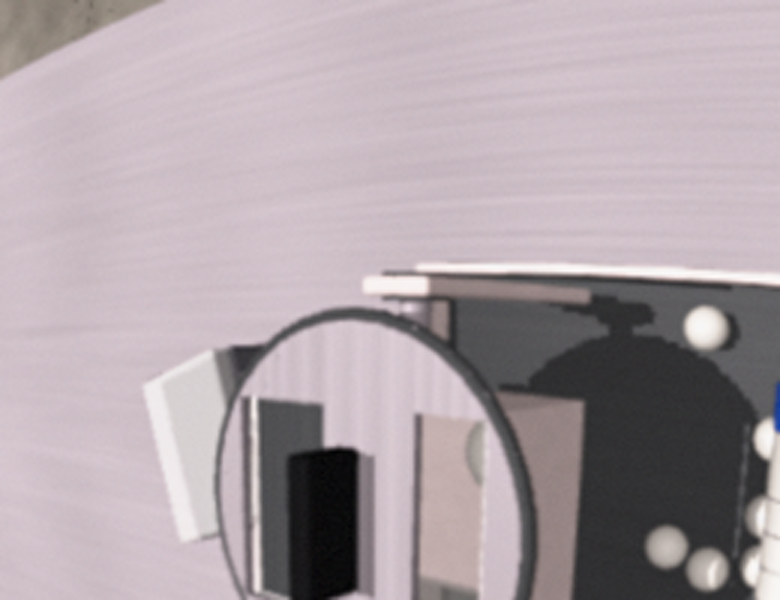

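Run:
```python
from h import *
im=cv2.imread('pics/w29.png'); cv2.imwrite('pics/w29y.png',cv2.resize(im[90:230,260:460],None,fx=4,fy=4,interpolation=cv2.INTER_CUBIC))
```

```text
(no output)
```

View pics/w29y.png

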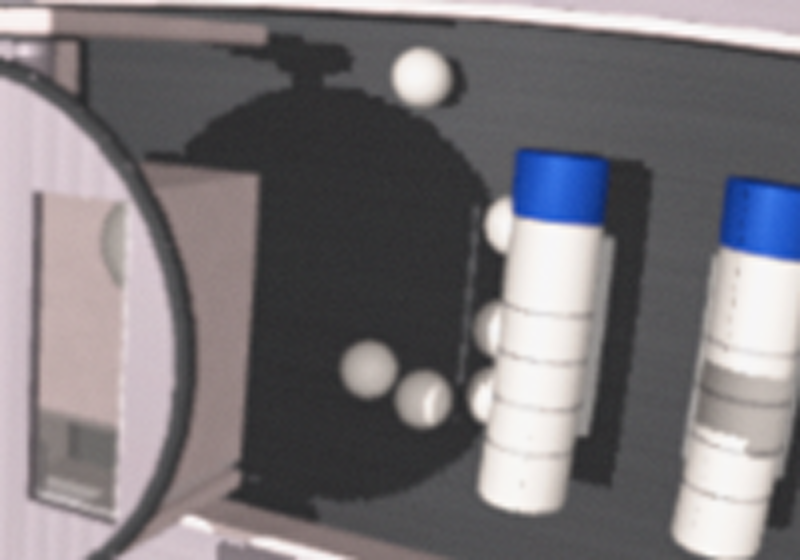

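>>> move_arm:
  commands:
    - [0, 0, 0, 0, -60, 60, 75]
    - [0, 0, 0, 0, -120, 120, 75]
    - [0, 0, 0, 0, -150, 150, 75]
    - [0, 0, 0, 0, -150, 150, 75]
    - [0, 0, 0, 0, -150, 150, 75]
    - [0, 0, 0, 0, -150, 150, 75]
    - [0, 0, 0, 0, -150, 150, 75]
    - [0, 0, 0, 0, -150, 150, 75]
    - [0, 0, 0, 0, -150, 150, 75]
    - [0, 0, 0, 0, -150, 150, 75]

```text
time: 50.15
eef_pos: [0.6393, -0.178, 0.4774]
tcp_rot: [0.636, 0.638, -0.303, 0.312]
contact_force: [-0.5, -0.3, -0.0]
opening: 0.708
```

```bash
python3 st.py; python3 th.py; python3 tub.py f
python3 - <<'E'
from h import *
cam('wrist','w30')
for n in ('scene','side'):
    c=cam(n,n+'30'); P=cloud(c); x,y,z=P[...,0],P[...,1],P[...,2]
    for cy in (-.035,-.107,-.179):
        m=(abs(y-cy)<.022)&(z>.048)&(z<.062)&(x>.53)&(x<.73)
        q=P[m]
        if len(q)<10: continue
        top=q[q[:,2]>np.percentile(q[:,2],70)]
        print(n,cy,len(q),'x',np.percentile(q[:,0],[1,99]).round(4),'y',top[:,1].mean().round(4),'ztop',np.percentile(q[:,2],97).round(4))
E
```

```text
t 50.15 pos [ 639.3 -178.   477.4] toolx [ 0.003  0.621 -0.783] jawaz -1.555 z [ 0.013 -0.783 -0.621]
q [-0.621  0.322  1.191  0.587  1.986  1.082] F [-0.5 -0.3 -0. ] T [-0.35 -0.06 -0.  ] open 0.708
side 587 normal [-0.004  0.03   1.   ] dist 0.0404 theta -0.03
scene 1744 normal [0.001 0.    1.   ] dist 0.0407 theta -0.0
scene cap 293 [ 13. 118.] [ 0.4983 -0.9546  0.047 ] top 0 
scene cap 147 [161. 230.] [ 0.6832 -0.1742  0.0476] top 0 
scene cap 157 [185. 240.] [ 0.683  -0.1027  0.0473] top 0 
scene cap 162 [209. 250.] [ 0.6836 -0.0309  0.048 ] top 0 
side cap 55 [295. 185.] [ 0.6802 -0.0406  0.0519] top 0 
side cap 56 [311. 198.] [ 0.6799 -0.1125  0.0525] top 0 
side cap 60 [328. 211.] [ 0.6797 -0.184   0.0523] top 0 
scene -0.035 391 x [0.5724 0.6904] y -0.0332 ztop 0.0582
scene -0.107 379 x [0.5713 0.6906] y -0.1048 ztop 0.0576
scene -0.179 349 x [0.5697 0.6909] y -0.1765 ztop 0.058
side -0.035 248 x [0.5689 0.69  ] y -0.0369 ztop 0.0599
side -0.107 257 x [0.5702 0.6893] y -0.1097 ztop 0.0598
side -0.179 281 x [0.5693 0.689 ] y -0.1804 ztop 0.0594
```

View pics/w30.png

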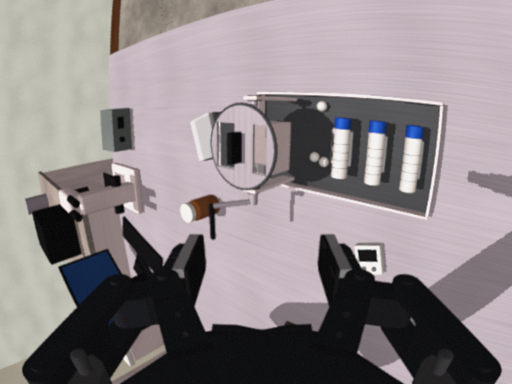

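View pics/scene30.png

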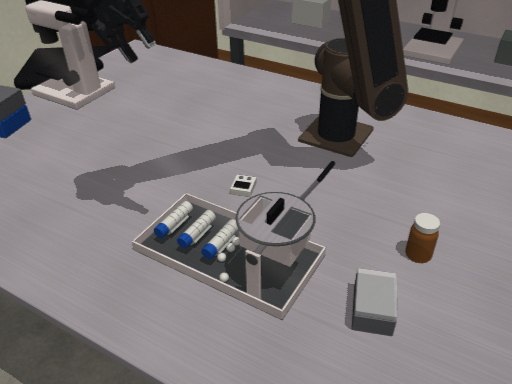

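Everything is at rest: tubes in the cradles, six balls in the bath, dispenser upright, bystanders unmoved. Handing in.

```bash
python3 -c "
from plant import ctrl
print(ctrl.sign_off())"
```

```text
the job is handed in; nothing more can be done
None
```

The warming bath is ready and the job is handed in at about 50 s of the 208 s allowed. No verdict was reported back.

- **Cap:** I turned it first, from about 0.60 rad to about 3.14 rad. The camera images then showed the narrow slot along the pouring edge. I did not re-measure the cap angle after the tipping.
- **Tubes:** All three lie in cradles 1 to 3. The last depth measurements put them within about 3 mm of the cradle points and along the bath axis.
- **Dispenser:** I tipped it four times by the lever. The first two stopped at about 2.1 rad and left at least two small balls beside the large one. The last two went to about 2.2 rad, at or near the stop.
- **Balls:** I counted six small balls in the bath, which is the most there can be. The large ball is visible inside the dispenser.
- **Final state:** The dispenser is upright. Its tilt reads 0.00 rad from one camera and -0.03 rad from the other, and I trust the first more because its fit used more points. The jar, grey box and timer look unmoved in the picture, though I did not measure them again. The arm is clear of everything.

No check failed. Some tilt readings from the scene camera were wrong mid-swing because it had fitted a wall of the chamber, so I ignored those.

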